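Prove, load and set the test kiln

TASK

Get the little test kiln on the bench ready for firing. First draw its power fader right down to zero, and only then prove the lid switch with the lid still off: press the white roller down just until the switch clicks, never on into the overtravel, and let it come up again. Then stand every glazed test tile from the drying plank in a groove of the kiln's setter, pushed fully home, put the lid squarely on the kiln, and last of all slide the power fader to the red preset pointer, which stays where it is.

Things in the scene. Friction and masses are not known exactly. Their poses are not given: they have to be found in the camera images.
- kiln: Fixed benchtop test kiln; origin on the bench under the middle of the chamber, +z up, -x to its front (control box), y along the row of grooves. Grey case 124 (x) x 246 (y) mm; cream brick rim, top 112 mm above the bench; chamber open at the top, 72 (x) x 198 (y) mm inside. Control box in front: x from -143 to -61 mm, y from -118 to +118 mm, top at z = 82 mm.
- setter (a point): Middle of the top of the grooved setter on the chamber floor (z = 58 mm), axes as the kiln's. Four grooves run along x at y = -63, -21, +21, +63 mm: 11.5 mm wide, 26 mm deep, 72 mm long, mouths chamfered 6 mm at 45 degrees, bottoms at z = 32 mm. A tile goes in from above, flat faces square to y; fully home its centre is 9 mm above this point, its top 10 mm below the rim.
- kiln_rim (a point): Centre of the chamber opening, level with the rim (z = 112 mm), axes as the kiln's.
- lid_switch (a joint): Roller lever microswitch on the kiln's front near its left end: lever angle in rad, 0 at rest, growing as the roller is pressed down. It clicks at 0.12 (roller 6 mm down); harmful overtravel begins at 0.25 (12.5 mm down); hard stop at 0.34. Spring at the roller: 0.4 N at rest, 1 N at the click, 1.7 N at 0.25; it comes up by itself. The closed lid holds it at about 0.18.
- roller_top (a point): Top of the white roller (16 mm diameter, 9 mm wide) at the end of the 50 mm switch lever: at rest 121 mm above the bench (9 mm above the rim), at x = -74, y = +61 mm of the kiln's frame. It moves down as pressed. The kiln's wall (rim height 112 mm) begins 13 mm behind its centre in +x.
- fader (a joint): Power fader: travel of the cap along its track in m, 0 = zero (off) at the left end, growing towards the kiln's -y up to 0.110. It slides with about 1.5 N of friction and stays where it is left.
- fader_cap (a point): Centre of the black fader cap with a white line, 24 (x) x 13 (y) x 28 (z) mm, 98 mm above the bench (its top at 112 mm) on top of the control box, 50 mm in front of the kiln's wall; the axes are the kiln's, it slides along y. Pinch it from above across its 13 mm.
- preset (a joint): Where the red preset pointer beside the track stands, on the same scale as joint fader: the fader is at the pointer when both values are equal. Not to be moved.
- preset_pointer (a point): The red pointer, a flat 5 mm rider 24 mm in front of (-x of) the middle of the fader track; axes as the kiln's.
- lid_grip (a point): Middle of the wooden handle bar of the loose lid, 55 mm above the lid's underside. The bar is 16 (x) x 110 (y) x 18 (z) mm with 23 mm free below it, between posts 72 mm apart. The lid starts on the bench. On the kiln it lies flat on the rim, bar over the middle of the chamber, along the kiln's y (either way round), and itself presses the lid switch.
- lid: Kiln lid: flat slab 182 (x) x 258 (y) x 23 mm, cream fibre under a grey cap, about 0.7 kg; origin at the centre of its underside, y along the handle bar.
- drying_plank: Loose wooden plank 84 (x) x 199 (y) x 31 mm, 0.9 kg, with four saw kerfs along its x at y = -63, -21, 21 and 63 mm, 11.5 mm wide and 21 mm deep, in which the tiles stand; origin at the centre of its underside.
- tile_green_mid (a point): Centre of the green glazed test tile, 60 (x) x 9 (y, thickness) x 70 (z) mm, 75 g, terracotta foot, upright with +z up in a kerf of the plank; its top edge is 35 mm above this point. Gripped from above by the top edge across its 9 mm. May be absent.
- tile_blue_mid (a point): Centre of the blue glazed test tile, 60 (x) x 9 (y, thickness) x 70 (z) mm, 75 g, terracotta foot, upright with +z up in a kerf of the plank; its top edge is 35 mm above this point. Gripped from above by the top edge across its 9 mm. May be absent.
- tile_amber_mid (a point): Centre of the amber glazed test tile, 60 (x) x 9 (y, thickness) x 70 (z) mm, 75 g, terracotta foot, upright with +z up in a kerf of the plank; its top edge is 35 mm above this point. Gripped from above by the top edge across its 9 mm. May be absent.
- tile_white_mid (a point): Centre of the white glazed test tile, 60 (x) x 9 (y, thickness) x 70 (z) mm, 75 g, terracotta foot, upright with +z up in a kerf of the plank; its top edge is 35 mm above this point. Gripped from above by the top edge across its 9 mm. May be absent.
- tile_green: The green tile; origin at the centre of its lower edge, axes as its point.
- tile_blue: The blue tile; origin at the centre of its lower edge, axes as its point.
- tile_amber: The amber tile; origin at the centre of its lower edge, axes as its point.
- tile_white: The white tile; origin at the centre of its lower edge, axes as its point.
- slip_jar: Bystander: glass jar of cream slip with a dark lid, 50 mm wide, 66 mm tall; leave alone.
- brush_jar: Fixed glass jar of brushes between the lid and the kiln, with its brushes about 115 mm across and 185 mm tall; origin at the middle of its base. Carry things over it or round it.
- rib: Bystander: wooden kidney rib lying flat, 49 x 82 x 8 mm; leave alone.
- cutter: Bystander: red cog-shaped cutter, 49 mm wide, 40 mm tall; leave alone.
Not all that is in view belongs to the job. There is more than one size of the tile_green; the job needs the larger.

How it is judged:
On the way, in this order (a step that is already met when the one before it is completed fails the run):
1. the power fader is drawn down to zero (within 4 mm) (value of joint fader below 0.004 m), for 0.2 s.
2. the roller is pressed until the lid switch clicks (lever past 0.12), the lid still off (value of joint lid_switch above 0.12 rad and horizontal distance between lid_grip and kiln_rim above 0.08 m), for 0.1 s.
3. the roller is let up again (value of joint lid_switch below 0.05 rad), for 0.2 s.
4. every tile stands fully home in a groove of the setter (z of each of tile_green_mid, tile_blue_mid, tile_amber_mid, tile_white_mid in the frame of kiln below 0.071 m and angle between each of tile_green_mid, tile_blue_mid, tile_amber_mid, tile_white_mid's own z axis and vertical below 0.15 rad and horizontal distance between each of tile_green_mid, tile_blue_mid, tile_amber_mid, tile_white_mid and kiln_rim below 0.085 m and linear speed of each of tile_green, tile_blue, tile_amber, tile_white below 0.02 m/s), for 0.2 s.
5. the lid lies squarely on the kiln and holds the switch closed (horizontal distance between lid_grip and kiln_rim below 0.012 m and angle between the y axis of lid_grip and the y axis of kiln, either way round below 0.08 rad and z of lid_grip in the frame of kiln_rim below 0.06 m and angle between lid_grip's own z axis and vertical below 0.03 rad and value of joint lid_switch above 0.12 rad and contact force between lid and the fingers below 0.1 N), for 0.3 s.
6. the power fader is slid to the preset pointer (y of fader_cap in the frame of preset_pointer between -0.004 and 0.004 m and velocity of joint fader below 0.01 m/s), for 0.2 s.
At the end, for the whole second after the job is handed in: Every tile present stands upright in a setter groove, within 4 mm of fully home; the lid lies flat on the rim, within 12 mm of centred and 0.08 rad of square, released, keeping the switch past its click at 0.12; the fader is within 4 mm of the pointer; all at rest (all of step 4 and all of step 5 and all of step 6 and linear speed of lid below 0.01 m/s); the robot touches nothing.
It fails at once if the lid switch is pressed into overtravel (lever past 0.25) (value of joint lid_switch above 0.25 rad).
It fails at once if the lid switch is made while the power fader is up and the lid is off (value of joint lid_switch above 0.1 rad and value of joint fader above 0.01 m and horizontal distance between lid_grip and kiln_rim above 0.08 m).
It fails at once if the preset pointer is moved more than 5 mm (distance of preset_pointer from where it was at the start of the episode above 0.005 m).
It fails at once if the jar, the rib or the cutter is moved more than 3 cm (distance of any of slip_jar, rib, cutter from where it was at the start of the episode above 0.03 m).
Of tile_green, tile_blue, tile_amber, tile_white only 2 to 4 are there at a start; the rules pass over those that are not, and their reading is None.
At some moment in a run one of lid, drying_plank may be knocked a few centimetres aside while the robot is not near it.
It also fails if it takes over 210 s, if anything falls off the work surface, if the arm or the gripper's body presses on something with over 40 N, if the wrist force passes 120 N, or if a joint passes its speed limit or range.

ROBOT

A 6-joint arm with a two-finger parallel gripper is mounted at the origin on a cart in front of the work surface, level with it; the furniture and walls round the work are solid. World frame = base frame: x ahead of the robot, y to its left, z up, the work surface at z = 0. Lengths are in m, angles in rad, forces in N, time in s.
With the tool pointing down it reaches from about 0.25 to 0.725 m from the base axis. Payload 4 kg.
Tool frame: the origin (TCP) lies midway between the tips of the shut fingers; the grasp point (between the pads) lies 19 mm behind it; z points along the fingers, y is the line along which they close (so a half turn about z gives the same grasp; the last joint's range is limited). The gripper opens to 85 mm and grips with 20 to 120 N. Pads are 22 mm wide; open, the fingers measure 114 mm over their backs; the gripper's body (76 mm by 85 mm) begins 54 mm behind the grasp point. The pads swing forward as they close: fully open they stand 13 mm farther back than shut.
Start: joints at [-1.34, 0.241, 0.005, 1.335, 0, 1.571], TCP at [0.114, -0.487, 0.231] pointing down, gripper open.
Joint ranges: [-2.72, 2.72], [-1.05, 1.87], [-1.09, 1.28], [-1.99, 2.15], [-1.42, 1.44], [-3.14, 3.14]. Speed limits (rad/s): [2.79, 2.79, 3.14, 3.14, 3.14, 3.14].

INTERFACE

Orientations are given as a unit quaternion [x, y, z, w].
In Python, from workcell import bot gives the robot as it stands. The module is installed in compiled form; this text tells all that it offers.
- The arm moves only by the tool drive_tool, never from a script. Its arguments are lists of equal length, an entry for each row: "slide": the shift along the tool's x, y, z scaled (see below), a list of three; "rotation": the turn, a rotation vector about the tool's x, y, z scaled (see below), a list of three. A call has exactly 8 rows; each row is the pose to reach, as a shift and turn from the pose commanded when the call began, along the tool's axes at that moment; what a row does not reach only later rows make up. The controller multiplies each number of a shift by 250 mm and each number of a turn by 0.5 rad. A row lasts 1/8 s, in which the tool goes at most 62.5 mm and 10.7 degrees, less where a joint would pass 70% of its speed; a pose out of reach is approached as far as the arm can. A call with a number of a shift or a turn outside -1 to 1 is refused whole. A call with a gripper value outside its range is refused whole. "gripper" is the opening, from 0 (shut) to 1 (fully open), set as the call begins (left out, the last holds). The fingers move at their own pace and stop on an object; the grip force is fixed at half the most. Time passes only in rows, so rows that repeat a pose let the fingers close, or fill a call up. It gives the time, the measured TCP pose, the force, the opening and the grip force at its end, in the units of the state.
- bot.get_obs(): the state, without advancing time (a new reading comes with each control period).
- bot.camera(name): name is "side" or "top"; returns a dict with "image" (384x512x3 uint8, red, green, blue), "z_map" (384x512 float32, m along the optical axis (not along the pixel's ray), 0 where there is no reading), "camera_matrix" (3x3 intrinsics, pixels), "k1" (the pictures are not rectified: a ray, as slopes to the right and down, at radius r is drawn at 1 + k1 r^2 times it, then the intrinsics apply), "xyz" and "orientation" of the camera in the world. Camera axes: x right, y up, looking along -z (the intrinsics and any distortion apply to the point x, -y, -z); pixel columns grow to the right and rows downward; lengths in m; the calibration is good to about 2 mm. A picture is of the moment at which its call begins.
- bot.job_done(): hands the job in; it is judged then, once.
The state is a dict: "clock": time; "joint_pos": joint angles; "joint_vel": joint speeds; "tau": joint torques, N m; "eef_pos": TCP position; "tool_rot": TCP orientation; "ft_force": force on the tool from outside, world axes, zero at the start; "ft_torque": the same for the moment, N m; "grip_width": finger opening in m; "grasp_force": force on a finger pad.
Only numpy, scipy, OpenCV 4.12 (cv2) and the standard library are available. Lean on these libraries where they do the work, as an engineer would, in place of code of your own. Each camera call takes 0.05 s, during which the arm holds its last target. There are 200 camera calls.

## Working session

There is one attempt and no reset: what is moved stays moved. The work goes in short steps, Python scripts to look and compute and a tool call to move; the robot and the scene stay as the last step left them, time stands still between calls to the robot, and variables do not carry over. Pictures are saved under pics/ and viewed, at most 14 in all, crops included, and the job is handed in when it is done.

Besides the shell and the picture viewer there is one more tool, called by a JSON object that holds its "method" and its "body", one argument or row to a line. drive_tool: Moves the arm, as the interface text tells. Shifts and turns lie within -1 to 1; 1 stands for 250 mm of shift or 0.5 rad of turn. Its arguments: {"type":"object","properties":{"slide":{"type":"array","items":{"type":"array","items":{"type":"number"}}},"rotation":{"type":"array","items":{"type":"array","items":{"type":"number"}}},"gripper":{"type":"number"}},"required":["slide","rotation"]}

```bash
mkdir -p pics
cat > h.py <<'E'
import numpy as np, cv2
from scipy.spatial.transform import Rotation as R
from workcell import bot
def cam(n):
    c=bot.camera(n); c['R']=R.from_quat(c['orientation']).as_matrix(); return c
def save(c,f,crop=None,s=1):
    im=c['image'][:,:,::-1]
    if crop: im=im[crop[1]:crop[3],crop[0]:crop[2]]
    cv2.imwrite('pics/'+f,cv2.resize(im,None,fx=s,fy=s,interpolation=cv2.INTER_CUBIC))
def rays(c,uv):
    uv=np.asarray(uv,float).reshape(-1,2);K=np.array(c['camera_matrix'])
    d=np.c_[(uv[:,0]-K[0,2])/K[0,0],(uv[:,1]-K[1,2])/K[1,1]]
    u=d.copy()
    for _ in range(20): u=d/(1+c['k1']*(u**2).sum(1,keepdims=True))
    return np.c_[u[:,0],-u[:,1],-np.ones(len(u))]
def onz(c,uv,z):
    d=rays(c,uv)@c['R'].T; o=np.array(c['xyz']); return o+d*((z-o[2])/d[:,2])[:,None]
def cloud(c):
    h,w=c['z_map'].shape; vv,uu=np.mgrid[:h,:w]
    p=rays(c,np.c_[uu.ravel(),vv.ravel()])*c['z_map'].reshape(-1,1)
    p=p@c['R'].T+np.array(c['xyz']); p[c['z_map'].ravel()==0]=np.nan
    return p.reshape(h,w,3)
def proj(c,P):
    q=(np.asarray(P,float).reshape(-1,3)-np.array(c['xyz']))@c['R']
    s=np.c_[q[:,0],-q[:,1]]/-q[:,2:]; s=s*(1+c['k1']*(s**2).sum(1,keepdims=True)); K=np.array(c['camera_matrix'])
    return s*[K[0,0],K[1,1]]+[K[0,2],K[1,2]]
def goto(xyz,yaw=None,d=None):
    "slide/rotation numbers from current pose for a down-pointing tool; yaw=world angle of tool x"
    o=bot.get_obs(); T=R.from_quat(o['tool_rot']); 
    s=T.inv().apply(np.array(xyz)-o['eef_pos'])/0.25
    print('slide',s.round(4))
E
python3 - <<'E'
from h import *
for n in('top','side'):
    c=cam(n); save(c,n+'0.png',s=1.5); print(n,c['xyz'],c['orientation'],c['k1'],np.array(c['camera_matrix']).tolist())
o=bot.get_obs();print(o); print(R.from_quat(o['tool_rot']).as_matrix().round(3))
E
```

```text
top [0.36288623 0.00352734 1.58363784] [ 0.02829989 -0.02494092 -0.69928895  0.71384314] -0.0891621562110724 [[474.5931688391316, 0.0, 243.6704434760216], [0.0, 474.5931688391316, 189.86968379897203], [0.0, 0.0, 1.0]]
side [0.51518907 1.125474   0.88328717] [0.00152079 0.4635479  0.88579168 0.02222918] 0.02404512254870966 [[469.97189885986944, 0.0, 248.3146659223876], [0.0, 469.97189885986944, 197.00058117949703], [0.0, 0.0, 1.0]]
{'clock': 0.1, 'joint_pos': array([-1.34001289e+00,  2.41334532e-01,  3.86741380e-03,  1.33519265e+00,
        2.31454938e-05,  1.57079679e+00]), 'joint_vel': array([-0.00059848, -0.00204859,  0.00144708, -0.00065561,  0.00145995,
       -0.00073509]), 'tau': array([ 7.60464318e-04, -3.73138654e+01,  2.53009844e+01,  1.08417359e-02,
        5.68685834e-05,  7.66115278e-06]), 'eef_pos': array([ 0.1142492 , -0.48619836,  0.23050675]), 'tool_rot': array([ 9.93349356e-01,  1.15135522e-01, -9.57788727e-05, -9.26857120e-04]), 'ft_force': array([ 0.20528086, -0.89483981, -0.70688173]), 'ft_torque': array([ 0.07516755, -0.00942394,  0.04155134]), 'grasp_force': 0.0, 'grip_width': 0.08544057714409396}
[[ 0.973  0.229 -0.   ]
 [ 0.229 -0.973  0.002]
 [ 0.    -0.002 -1.   ]]
```

View pics/top0.png

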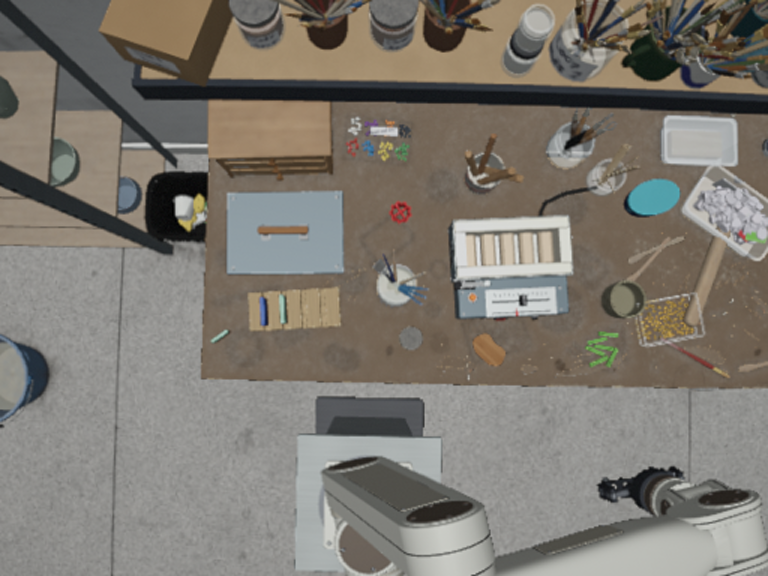

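View pics/side0.png

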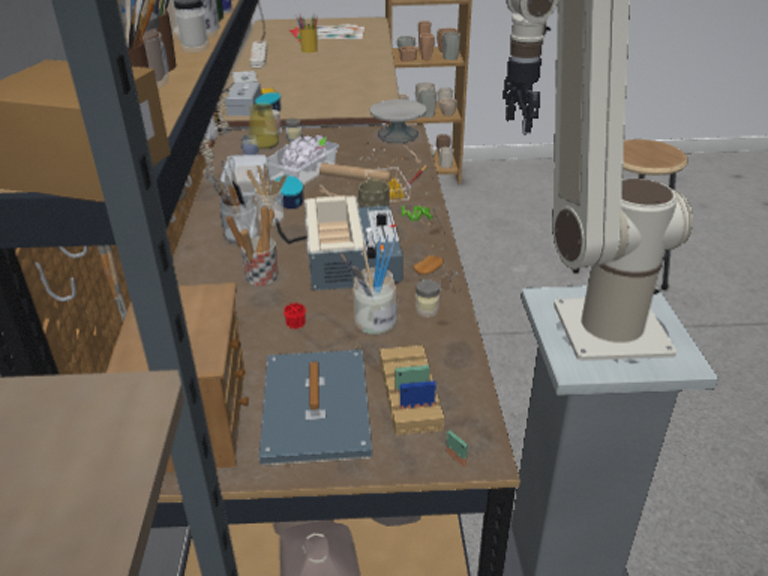

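Top view (1.5x): kiln at (512,265), fader (522,300), pointer (517,313), lid (285,232), plank (294,309). There are two greens: one standing in the plank at (283,308), and one lying on the bench at (220,336), which looks like the small decoy. I'll measure and enlarge both.

Run:
```python
from h import *
c=cam('top'); P=cloud(c); im=c['image']
hsv=cv2.cvtColor(im,cv2.COLOR_RGB2HSV)
a=cv2.resize(im[185:245,125:245],None,fx=5,fy=5,interpolation=cv2.INTER_CUBIC)
b=cv2.resize(im[135:220,295:395],None,fx=6,fy=6,interpolation=cv2.INTER_CUBIC)
cv2.imwrite('pics/pl.png',a[:,:,::-1]);cv2.imwrite('pics/kiln.png',b[:,:,::-1])
def rect(m,z,name):
    cs,_=cv2.findContours(m.astype(np.uint8),cv2.RETR_EXTERNAL,cv2.CHAIN_APPROX_NONE)
    for k in sorted(cs,key=cv2.contourArea)[::-1][:3]:
        w=onz(c,k.reshape(-1,2),z)[:,:2].astype(np.float32); r=cv2.minAreaRect(w)
        print(name,cv2.boundingRect(k),np.round(r[0],4),np.round(r[1],4),round(r[2],2))
Z=P[:,:,2]; sub=np.zeros(Z.shape,bool); sub[60:250,140:400]=1
for lo,hi,z,n,bx in[(.1,.125,.112,'rim',(295,135,395,200)),(.015,.035,.023,'lid',(145,120,235,190)),(.05,.07,.064,'bar',(145,120,235,190)),(.02,.04,.031,'plank',(160,185,235,230)),(.07,.1,.08,'tiles',(160,185,235,230)),(.075,.09,.082,'box',(295,180,395,220)),(.1,.12,.112,'cap',(310,190,380,208))]:
    m=(Z>lo)&(Z<hi); s=np.zeros_like(m); s[bx[1]:bx[3],bx[0]:bx[2]]=1; rect(m&s,z,n)
print(np.nanmax(Z[185:230,165:180]),np.nanmax(Z[185:230,183:195]),np.nanmax(Z[218:232,138:155]))
print('jar', np.nanmax(Z[165:210,245:290]))
```

```text
rim (302, 144, 80, 49) [ 0.5496 -0.2917] [0.1451 0.2503] 3.17
rim (347, 196, 5, 4) [ 0.4567 -0.3171] [0.0094 0.0127] 1.13
lid (151, 127, 78, 56) [0.5951 0.1944] [0.1824 0.2578] 2.09
lid (187, 120, 2, 1) [0.7112 0.205 ] [0.0034 0.    ] 90.96
bar (171, 150, 35, 6) [0.5951 0.1948] [0.0164 0.1105] 1.06
plank (177, 193, 25, 27) [0.4235 0.1906] [0.0839 0.0761] 5.13
plank (204, 192, 10, 26) [0.4296 0.1263] [0.0821 0.0295] 1.53
plank (216, 191, 11, 26) [0.4333 0.0851] [0.0828 0.0304] 4.78
tiles (173, 198, 4, 19) [0.4172 0.2304] [0.0573 0.0096] 1.78
tiles (186, 196, 4, 19) [0.4245 0.1892] [0.0573 0.0096] 1.68
box (305, 183, 74, 29) [ 0.4598 -0.2994] [0.0824 0.2352] 3.98
box (303, 185, 1, 1) [ 0.4955 -0.1764] [0. 0.] 0.0
box (302, 189, 1, 2) [ 0.4811 -0.1734] [0.0032 0.    ] -179.34
cap (347, 196, 5, 8) [ 0.4505 -0.3171] [0.022  0.0126] 0.29
cap (310, 190, 12, 2) [ 0.4765 -0.212 ] [0.0031 0.0344] 1.17
cap (325, 190, 1, 1) [ 0.4786 -0.2417] [0. 0.] 0.0
0.089672212617949 0.08555035176669445 0.05213516104869642
jar 0.1822859313472529
```

View pics/pl.png

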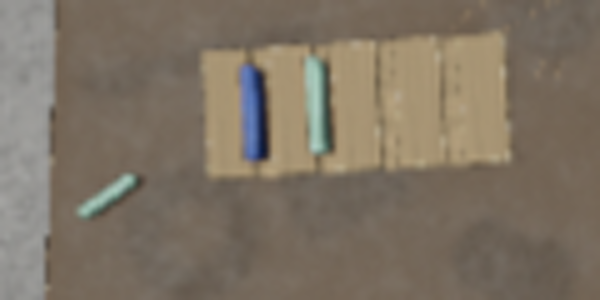

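View pics/kiln.png

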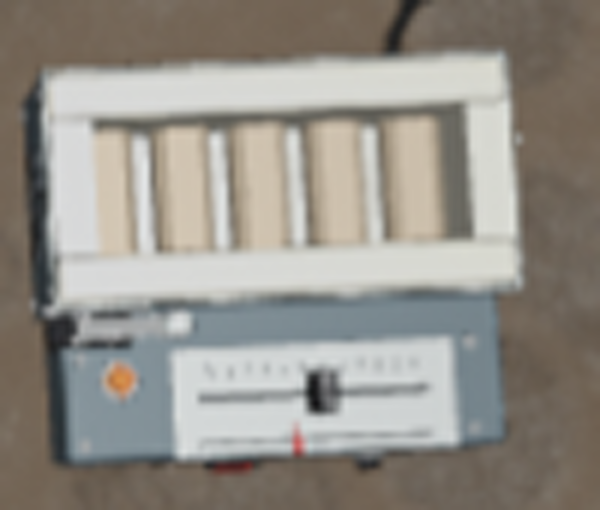

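The decoy is the small green tile standing on the bench at top-crop (108,195), about 52 mm high. The green tile in the plank at crop (318,105) is 60 mm wide and stands in a kerf, so it is the larger one and the one I want. Blue is at crop (254,113). Next I'll refine the kiln pose.

```bash
cat >> h.py <<'E'
def kiln(c):
    "cream rim outline on z=.112 -> (centre, yaw) from back, left and right edges"
    im=cv2.cvtColor(c['image'],cv2.COLOR_RGB2HSV)
    P=cloud(c); m=(P[:,:,2]>.1)&(P[:,:,2]<.125)&(im[:,:,2]>150)&(im[:,:,1]<60)&(abs(P[:,:,0]-.55)<.09)&(abs(P[:,:,1]+.3)<.16)
    cs,_=cv2.findContours(m.astype(np.uint8),cv2.RETR_EXTERNAL,cv2.CHAIN_APPROX_NONE)
    k=max(cs,key=cv2.contourArea); return onz(c,k.reshape(-1,2),.112)[:,:2]
E
python3 - <<'E'
from h import *
for n in('top','side'):
    c=cam(n); w=kiln(c).astype(np.float32)
    r=cv2.minAreaRect(w); print(n,r)
    yaw=np.radians(3.5); 
    for it in range(3):
        a=np.array([np.cos(yaw),np.sin(yaw)]);b=np.array([-a[1],a[0]]); ce=np.array([.5496,-.2917])
        q=np.c_[(w-ce)@a,(w-ce)@b]
        bk=q[(q[:,0]>.04)&(abs(q[:,1])<.1)]; fr=q[(q[:,0]<-.04)&(q[:,1]<.0)&(q[:,1]>-.1)]
        pb=np.polyfit(bk[:,1],bk[:,0],1); pf=np.polyfit(fr[:,1],fr[:,0],1)
        yaw-= (np.arctan(pb[0])+0*pf[0])
    L=np.median(q[(q[:,1]>.1)&(abs(q[:,0])<.04),1]);Rr=np.median(q[(q[:,1]<-.1)&(abs(q[:,0])<.04),1])
    B=np.median(bk[:,0]);F=np.median(fr[:,0])
    print('yaw',np.degrees(yaw),'slopeF',pf[0],'B,F,L,R',B,F,L,Rr,'centre',ce+a*(B+F)/2+b*(L+Rr)/2)
    # red pointer, cap
    h=cv2.cvtColor(c['image'],cv2.COLOR_RGB2HSV); P=cloud(c)
    s=(abs(P[:,:,0]-.44)<.06)&(abs(P[:,:,1]+.3)<.1)&(P[:,:,2]>.07)
    m=((h[:,:,0]<8)|(h[:,:,0]>172))&(h[:,:,1]>120)&s
    vu=np.argwhere(m); print('red',len(vu),vu.mean(0), onz(c,vu.mean(0)[::-1],.085), 'z',np.nanmedian(P[m][:,2]))
    m=(P[:,:,2]>.1)&(P[:,:,2]<.125)&s&(P[:,:,0]<.475); vu=np.argwhere(m); print('cap',len(vu),onz(c,vu.mean(0)[::-1],.112))
    m=(h[:,:,2]>190)&(P[:,:,2]>.105)&(P[:,:,0]<.5)&(P[:,:,0]>.46)&(abs(P[:,:,1]+.23)<.04);vu=np.argwhere(m); print('roller',len(vu),vu.mean(0), onz(c,vu.mean(0)[::-1],.121))
E
```

```text
top ((0.5512945652008057, -0.2930087447166443), (0.14162595570087433, 0.24700728058815002), 3.260941505432129)
yaw 3.901762668079282 slopeF -0.001540866381968482 B,F,L,R 0.06965131852955597 -0.04889989224918788 0.1188203240084908 -0.12295371917045181 centre [ 0.56009164 -0.29306097]
red 2 [208.5 344. ] [[ 0.42321159 -0.30716768  0.085     ]] z 0.08658383474787934
cap 40 [[ 0.45104359 -0.31434713  0.112     ]]
roller 29 [185.03448276 317.55172414] [[ 0.49287002 -0.21689176  0.121     ]]
side ((0.5603742599487305, -0.28530123829841614), (0.12369807809591293, 0.25928765535354614), 3.927233934402466)
yaw 3.692191386249938 slopeF 0.012686649043166272 B,F,L,R 0.071303116992653 -0.04698923631897703 0.13040692918106134 -0.1193663212320361 centre [ 0.56137622 -0.28540829]
red 3 [150. 262.] [[ 0.42340682 -0.30703538  0.085     ]] z 0.08660557301563865
cap 31 [[ 0.45118562 -0.30451754  0.112     ]]
roller 15 [154.86666667 244.06666667] [[ 0.48804545 -0.21424976  0.121     ]]
```

Run:
```python
from h import *
c=cam('top'); K=np.array([.560,-.292]);y=np.radians(3.8);A=np.array([[np.cos(y),-np.sin(y)],[np.sin(y),np.cos(y)]])
for n,u,v,z in[('trackL',200,398,.083),('trackR',430,387,.083),('cap',323,391,.112),('ptr tip',297,425,.086),('ptr base',298,450,.086),('roller',178,322,.121),('grooveL',143,190,.058),('g',220,188,.058),('g',296,186,.058),('groove R',371,183,.058),('chamL',96,190,.112),('chR',468,170,.112),('boxL',60,400,.082),('boxR',503,385,.082)]:
    w=onz(c,[[u/6-.42+295,v/6-.42+135]],z)[0,:2]; print(n,w.round(4),((w-K)@A*1000).round(1))
h=c['image'].astype(int); red=(h[:,:,0]-h[:,:,1:].max(2)); sub=red[200:212,335:352]; print(sub)
```

```text
trackL [ 0.4464 -0.2561] [-111.    43.4]
trackR [ 0.4546 -0.3788] [-110.9  -79.6]
cap [ 0.4497 -0.3153] [-111.6  -15.9]
ptr tip [ 0.433  -0.3072] [-127.8   -6.7]
ptr base [ 0.4198 -0.3078] [-141.    -6.4]
roller [ 0.4833 -0.2378] [-72.9  59.2]
grooveL [ 0.5597 -0.2287] [ 3.9 63.2]
g [ 0.5617 -0.2705] [ 3.1 21.4]
g [ 0.5637 -0.3118] [  2.3 -20. ]
groove R [ 0.5662 -0.3528] [  2.2 -61.1]
chamL [ 0.5522 -0.1959] [-1.4 96.4]
chR [ 0.567  -0.3915] [  0.4 -99.7]
boxL [ 0.4439 -0.182 ] [-108.6  117.5]
boxR [ 0.4565 -0.4183] [-111.6 -119.1]
[[-5 -5 -5 -4 -4 -5 -5 -4 -4 -4 -5 -2 -2 -3 -3 -2 -4]
 [-5 -6 -6 -5 -5 -4 -5 -5 -5 -5 -4 -3 -2 -3 -3 -3 -4]
 [-5 -4 -5 -5 -4 -4 -4 -4 -4 -4 -4 -3 -2 -3 -3 -3 -4]
 [-4 -4 -4 -4 -4 -5 -4 -4 -4 -4 -4 -4 -3 -2 -4 -3 -4]
 [-5 -4 -4 -3 -4 -4 -4 -4 -4 -4 -4 -4 -4 -4 -4 -4 -4]
 [-4 -4 -4 -4 -4 -4 -4 -4  1 13 -3 -5 -4 -4 -4 -4 -5]
 [-4 -4 -4 -4 -4 -4 -5 -5  5 29 -2 -5 -4 -3 -4 -4 -4]
 [-4 -5 -4 -4 -4 -4 -5 -5  8 55 19 -3 -5 -5 -5 -5 -5]
 [-4 -5 -5 -5 -4 -4 -5 -5 17 90 47 -3 -6 -5 -4 -4 -4]
 [-5 -4 -5 -4 -5 -5 -5 -5 10 92 49 -4 -7 -6 -6 -6 -7]
 [-6 -6 -6 -5 -5 -5 -6 -6  6 63 38 -4 -7 -6 -5 -5 -5]
 [-5 -2 -5  0  4  4  4  5  7 14 12  8  6  8  9  9 10]]
```

```bash
cat >> h.py <<'E'
def plan(xyz,yaw):
    "numbers from here to TCP xyz, tool straight down, tool x at world yaw (deg)"
    o=bot.get_obs(); T=R.from_quat(o['tool_rot']); G=R.from_euler('z',yaw,degrees=True)*R.from_euler('x',180,degrees=True)
    print('t',round(o['clock'],2),'tcp',o['eef_pos'].round(4),'F',o['ft_force'].round(2),'w',round(o['grip_width'],4),'gf',round(o['grasp_force'],1),'q6',o['joint_pos'].round(2))
    print('slide',(T.inv().apply(np.array(xyz)-o['eef_pos'])/.25).round(3),'rot',((T.inv()*G).as_rotvec()/.5).round(3))
KC=np.array([.560,-.2925]);KY=3.9
def k2w(x,y):
    a=np.radians(KY); return KC+np.array([x*np.cos(a)-y*np.sin(a),x*np.sin(a)+y*np.cos(a)])
E
python3 -c "
from h import *
plan([*k2w(-.112,-.016),.16],KY); print(k2w(-.112,-.016))"
```

```text
t 0.3 tcp [ 0.1143 -0.4865  0.231 ] F [-0.22  0.14  0.16] w 0.0857 gf 0.0 q6 [-1.34  0.24  0.    1.34  0.    1.57]
slide [ 1.461 -0.357  0.284] rot [-0.002  0.     0.325]
[ 0.44934761 -0.31608066]
```

{"method": "drive_tool", "body": {
  "slide": [
    [0.2,-0.05,0],
    [0.4,-0.1,0],
    [0.6,-0.15,0],
    [0.8,-0.2,0],
    [0.95,-0.23,0],
    [1,-0.25,0],
    [1,-0.25,0],
    [1,-0.25,0]
  ],
  "rotation": [
    [0,0,0.1],
    [0,0,0.2],
    [0,0,0.3],
    [0,0,0.325],
    [0,0,0.325],
    [0,0,0.325],
    [0,0,0.325],
    [0,0,0.325]
  ],
  "gripper": 0.45
}}

```text
clock: 1.3
eef_pos: [0.3424, -0.3692, 0.2313]
tool_rot: [0.999, 0.033, -0.0, 0.0]
ft_force: [0.2, 0.2, -0.4]
grip_width: 0.0382
grasp_force: 0.0
```

```bash
python3 -c "
from h import *
plan([*k2w(-.112,-.016),.095],KY)"
```

```text
t 1.3 tcp [ 0.3424 -0.3692  0.2313] F [ 0.19  0.2  -0.42] w 0.0382 gf 0.0 q6 [-0.82  0.25  0.01  1.34 -0.    2.25]
slide [ 0.441 -0.183  0.545] rot [ 0.     0.001 -0.002]
```

{"method": "drive_tool", "body": {
  "slide": [
    [0.2,-0.09,0.1],
    [0.44,-0.183,0.2],
    [0.44,-0.183,0.25],
    [0.44,-0.183,0.3],
    [0.44,-0.183,0.4],
    [0.44,-0.183,0.5],
    [0.44,-0.183,0.545],
    [0.44,-0.183,0.545]
  ],
  "rotation": [
    [0,0,0],
    [0,0,0],
    [0,0,0],
    [0,0,0],
    [0,0,0],
    [0,0,0],
    [0,0,0],
    [0,0,0]
  ]
}}

```text
clock: 2.3
eef_pos: [0.4487, -0.3161, 0.0947]
tool_rot: [0.999, 0.033, -0.001, -0.0]
ft_force: [-0.8, -0.2, 0.4]
grip_width: 0.0382
grasp_force: 0.0
```

{"method": "drive_tool", "body": {
  "slide": [
    [0,0,0],
    [0,0,0],
    [0,0,0],
    [0,0,0],
    [0,0,0],
    [0,0,0],
    [0,0,0],
    [0,0,0]
  ],
  "rotation": [
    [0,0,0],
    [0,0,0],
    [0,0,0],
    [0,0,0],
    [0,0,0],
    [0,0,0],
    [0,0,0],
    [0,0,0]
  ],
  "gripper": 0
}}

```text
clock: 3.3
eef_pos: [0.4506, -0.3163, 0.0965]
tool_rot: [0.999, 0.034, 0.001, 0.001]
ft_force: [-2.3, -0.7, 5.8]
grip_width: 0.0111
grasp_force: 62.1
```

```bash
python3 -c "
from h import *
c=cam('top'); save(c,'cap.png',(295,135,395,220),6)
plan([*k2w(-.112,.036),.095],KY)"
```

```text
t 3.35 tcp [ 0.4506 -0.3163  0.0965] F [-1.74 -0.7   5.48] w 0.0114 gf 62.1 q6 [-0.61  0.43 -0.09  1.05 -0.    2.46]
slide [-0.005 -0.209  0.006] rot [ 0.005 -0.003  0.   ]
```

View pics/cap.png

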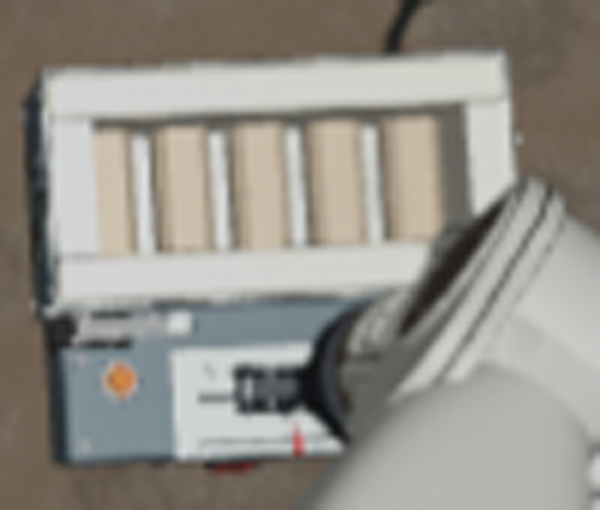

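Gripper closed on the cap at crop (270,388), width 11 mm, firm. The pointer is untouched at (297,440). Next I'll draw the cap to zero.

{"method": "drive_tool", "body": {
  "slide": [
    [0,-0.04,0],
    [0,-0.08,0],
    [0,-0.12,0],
    [0,-0.16,0],
    [0,-0.19,0],
    [0,-0.2,0],
    [0,-0.2,0],
    [0,-0.2,0]
  ],
  "rotation": [
    [0,0,0],
    [0,0,0],
    [0,0,0],
    [0,0,0],
    [0,0,0],
    [0,0,0],
    [0,0,0],
    [0,0,0]
  ]
}}

```text
clock: 4.35
eef_pos: [0.4472, -0.266, 0.0965]
tool_rot: [0.999, 0.034, 0.001, 0.001]
ft_force: [-2.4, -0.1, 6.5]
grip_width: 0.0112
grasp_force: 62.3
```

{"method": "drive_tool", "body": {
  "slide": [
    [0,-0.004,0],
    [0,-0.008,0],
    [0,-0.012,0],
    [0,-0.016,0],
    [0,-0.02,0],
    [0,-0.02,0],
    [0,-0.02,0],
    [0,-0.02,0]
  ],
  "rotation": [
    [0,0,0],
    [0,0,0],
    [0,0,0],
    [0,0,0],
    [0,0,0],
    [0,0,0],
    [0,0,0],
    [0,0,0]
  ]
}}

```text
clock: 5.35
eef_pos: [0.4469, -0.2615, 0.0965]
tool_rot: [0.999, 0.034, 0.001, 0.001]
ft_force: [-2.0, -0.9, 6.3]
grip_width: 0.0114
grasp_force: 62.2
```

{"method": "drive_tool", "body": {
  "slide": [
    [0,-0.004,0],
    [0,-0.008,0],
    [0,-0.012,0],
    [0,-0.016,0],
    [0,-0.02,0],
    [0,-0.02,0],
    [0,-0.02,0],
    [0,-0.02,0]
  ],
  "rotation": [
    [0,0,0],
    [0,0,0],
    [0,0,0],
    [0,0,0],
    [0,0,0],
    [0,0,0],
    [0,0,0],
    [0,0,0]
  ]
}}

```text
clock: 6.35
eef_pos: [0.4468, -0.2594, 0.0965]
tool_rot: [0.999, 0.033, 0.001, 0.004]
ft_force: [-2.0, -8.9, 3.6]
grip_width: 0.0115
grasp_force: 61.7
```

Stop felt, so the fader is at zero. Release, rise, then line up over the roller with the fingers shut.

{"method": "drive_tool", "body": {
  "slide": [
    [0,0.01,0],
    [0,0.01,0],
    [0,0.01,0],
    [0,0.01,0],
    [0,0.01,-0.1],
    [0,0.01,-0.25],
    [0,0.01,-0.4],
    [0,0.01,-0.4]
  ],
  "rotation": [
    [0,0,0],
    [0,0,0],
    [0,0,0],
    [0,0,0],
    [0,0,0],
    [0,0,0],
    [0,0,0],
    [0,0,0]
  ],
  "gripper": 0.4
}}

```text
clock: 7.35
eef_pos: [0.4482, -0.2591, 0.1984]
tool_rot: [0.999, 0.034, 0.003, 0.002]
ft_force: [-0.8, 0.0, -0.4]
grip_width: 0.034
grasp_force: 0.0
```

```bash
python3 -c "
from h import *
c=cam('top'); save(c,'zero.png',(295,135,395,220),6)
print(k2w(-.074,.061));plan([*k2w(-.076,.060),.135],KY)"
```

```text
[ 0.48202243 -0.23667439]
t 7.4 tcp [ 0.4471 -0.2585  0.1964] F [ 0.14 -0.38 -0.34] w 0.034 gf 0.0 q6 [-0.52  0.29 -0.02  1.26  0.    2.55]
slide [ 0.137 -0.074  0.246] rot [ 0.004 -0.006  0.001]
```

View pics/zero.png

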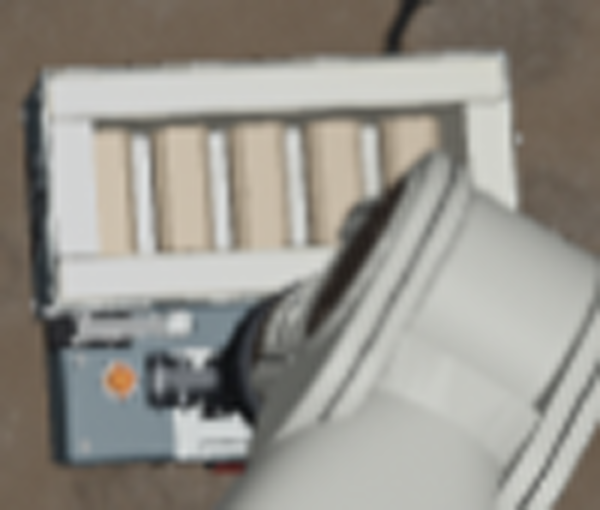

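The arm hides the cap in the top view; the roller is visible at (178,322). I'll check the cap numerically with the side camera from above the roller.

{"method": "drive_tool", "body": {
  "slide": [
    [0.03,-0.02,0.03],
    [0.06,-0.04,0.06],
    [0.1,-0.06,0.1],
    [0.137,-0.074,0.14],
    [0.137,-0.074,0.18],
    [0.137,-0.074,0.22],
    [0.137,-0.074,0.24],
    [0.137,-0.074,0.246]
  ],
  "rotation": [
    [0,0,0],
    [0,0,0],
    [0,0,0],
    [0,0,0],
    [0,0,0],
    [0,0,0],
    [0,0,0],
    [0,0,0]
  ],
  "gripper": 0
}}

```text
clock: 8.4
eef_pos: [0.4787, -0.2375, 0.1333]
tool_rot: [0.999, 0.034, -0.0, -0.0]
ft_force: [-0.0, -0.3, 0.5]
grip_width: 0.0001
grasp_force: 0.0
```

```bash
python3 -c "
from h import *
c=cam('side'); P=cloud(c); save(c,'rol.png',(200,110,300,185),7)
m=(P[:,:,2]>.09)&(P[:,:,2]<.116)&(abs(P[:,:,0]-.446)<.02)&(abs(P[:,:,1]+.3)<.1)
print(m.sum(),np.nanmin(P[m],0),np.nanmax(P[m],0),np.nanmedian(P[m],0))
plan([*k2w(-.076,.060),.125],KY)"
```

```text
53 [ 0.42705897 -0.3040935   0.09011297] [ 0.45723492 -0.20569962  0.11472076] [ 0.44695462 -0.25476529  0.10327455]
t 8.45 tcp [ 0.4789 -0.2376  0.1334] F [ 0.13  1.   -0.98] w -0.0001 gf 0.0 q6 [-0.46  0.37 -0.08  1.12  0.    2.61]
slide [0.005 0.001 0.034] rot [-0.  0. -0.]
```

View pics/rol.png

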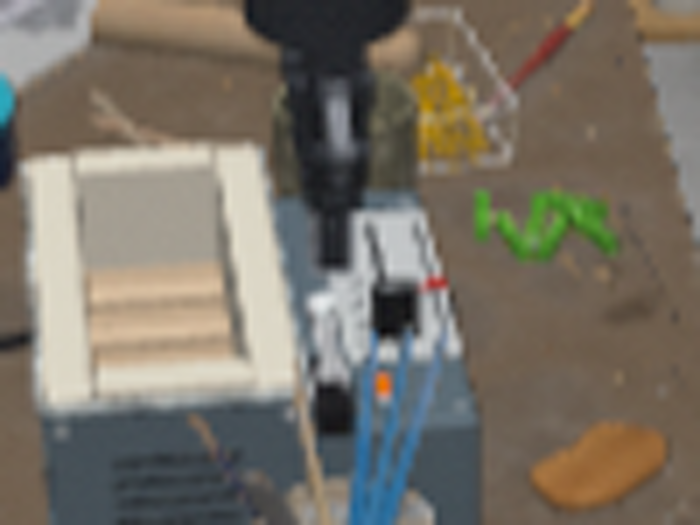

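Side crop: the cap is at (395,308), at the near end of its track, and its near face at y≈-0.255 puts the centre at -0.261, which is zero. The red pointer is at (437,283), and the closed fingertip (333,250) is above the white roller (322,303). I'll press to z≈0.112 (9 mm), slowly.

{"method": "drive_tool", "body": {
  "slide": [
    [0.005,0,0.03],
    [0.005,0,0.045],
    [0.005,0,0.055],
    [0.005,0,0.065],
    [0.005,0,0.073],
    [0.005,0,0.08],
    [0.005,0,0.084],
    [0.005,0,0.084]
  ],
  "rotation": [
    [0,0,0],
    [0,0,0],
    [0,0,0],
    [0,0,0],
    [0,0,0],
    [0,0,0],
    [0,0,0],
    [0,0,0]
  ]
}}

```text
clock: 9.45
eef_pos: [0.4805, -0.2374, 0.1126]
tool_rot: [0.999, 0.034, 0.0, 0.0]
ft_force: [0.0, -0.9, 0.5]
grip_width: -0.0002
grasp_force: 0.6
```

```bash
python3 -c "
from h import *
f=[]
for i in range(4):
    c=cam('side'); f.append(bot.get_obs()['ft_force'])
P=cloud(c); save(c,'press.png',(225,130,275,185),10); print(np.mean(f,0),bot.get_obs()['eef_pos'])
im=c['image'];m=(im.min(2)>185)&(abs(P[:,:,0]-.483)<.02)&(abs(P[:,:,1]+.235)<.03)&(P[:,:,2]>.09); print(np.c_[np.argwhere(m),P[m].round(4)][:12])"
```

```text
[ 0.26066718 -0.97059381  1.0691984 ] [ 0.48045047 -0.23739428  0.11267664]
[[ 5.700e+01  2.370e+02  5.009e-01 -2.157e-01  4.427e-01]
 [ 5.700e+01  2.380e+02  4.980e-01 -2.165e-01  4.423e-01]
 [ 5.700e+01  2.390e+02  4.951e-01 -2.186e-01  4.415e-01]
 [ 5.700e+01  2.400e+02  4.923e-01 -2.122e-01  4.436e-01]
 [ 5.700e+01  2.410e+02  4.895e-01 -2.093e-01  4.444e-01]
 [ 5.800e+01  2.370e+02  5.010e-01 -2.161e-01  4.397e-01]
 [ 5.800e+01  2.380e+02  4.981e-01 -2.141e-01  4.402e-01]
 [ 5.800e+01  2.390e+02  4.952e-01 -2.153e-01  4.397e-01]
 [ 5.800e+01  2.400e+02  4.924e-01 -2.135e-01  4.403e-01]
 [ 5.800e+01  2.410e+02  4.896e-01 -2.083e-01  4.419e-01]
 [ 5.800e+01  2.430e+02  4.838e-01 -2.117e-01  4.406e-01]
 [ 5.800e+01  2.440e+02  4.810e-01 -2.083e-01  4.416e-01]]
```

View pics/press.png

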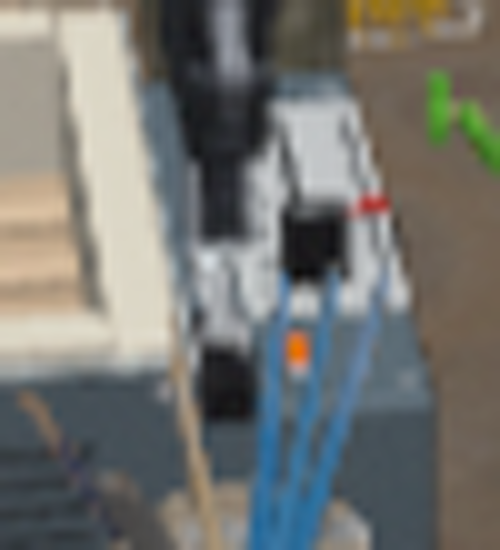

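The fingertip is on the roller at crop (222,238) and the mean upward force is about 1.1 N. I'll go 1 mm deeper for margin and average the force.

{"method": "drive_tool", "body": {
  "slide": [
    [0,0,0.002],
    [0,0,0.004],
    [0,0,0.005],
    [0,0,0.005],
    [0,0,0.005],
    [0,0,0.005],
    [0,0,0.005],
    [0,0,0.005]
  ],
  "rotation": [
    [0,0,0],
    [0,0,0],
    [0,0,0],
    [0,0,0],
    [0,0,0],
    [0,0,0],
    [0,0,0],
    [0,0,0]
  ]
}}

```text
clock: 10.65
eef_pos: [0.4803, -0.2373, 0.1113]
tool_rot: [0.999, 0.034, 0.0, 0.0]
ft_force: [-0.2, -0.6, 1.9]
grip_width: -0.0001
grasp_force: 0.7
```

```bash
python3 -c "
from h import *
f=[]
for i in range(8):
    c=cam('side'); f.append(bot.get_obs()['ft_force'])
print(np.mean(f,0),np.std(f,0),bot.get_obs()['eef_pos'])"
```

```text
[ 0.49192429 -1.06695411  1.52673589] [0.78955841 0.68393499 0.37026802] [ 0.48032824 -0.23731548  0.11131539]
```

{"method": "drive_tool", "body": {
  "slide": [
    [0,0,-0.02],
    [0,0,-0.05],
    [0,0,-0.1],
    [0,0,-0.15],
    [0,0,-0.25],
    [0,0,-0.35],
    [0,0,-0.4],
    [0,0,-0.4]
  ],
  "rotation": [
    [0,0,0],
    [0,0,0],
    [0,0,0],
    [0,0,0],
    [0,0,0],
    [0,0,0],
    [0,0,0],
    [0,0,0]
  ]
}}

```text
clock: 12.05
eef_pos: [0.4809, -0.2376, 0.2125]
tool_rot: [0.999, 0.034, 0.001, 0.001]
ft_force: [-0.1, -0.1, 0.2]
grip_width: -0.0002
grasp_force: 0.0
```

```bash
python3 -c "
from h import *
f=[]
for i in range(8):
    c=cam('side'); f.append(bot.get_obs()['ft_force'])
print(np.mean(f,0),np.std(f,0),bot.get_obs()['eef_pos'])
P=cloud(c);im=c['image'].astype(int)
h=cv2.cvtColor(c['image'],cv2.COLOR_RGB2HSV)
s=(P[:,:,0]>.35)&(P[:,:,0]<.5)&(P[:,:,1]>.05)&(P[:,:,1]<.3)&(P[:,:,2]>.012)
for n,lo,hi in(('blue',105,130),('green',65,95)):
    m=(h[:,:,0]>lo)&(h[:,:,0]<hi)&(h[:,:,1]>50)&s; print(n,m.sum(),np.nanmin(P[m],0),np.nanmax(P[m],0))
"
```

```text
[ 0.06406945 -0.02443634 -0.10327197] [0.34414911 0.4213353  0.36868654] [ 0.47998782 -0.2371639   0.21060921]
blue 345 [0.38712853 0.17522903 0.03064559] [0.44644217 0.24461135 0.0825577 ]
green 225 [0.39489351 0.1843278  0.03547015] [0.45118559 0.2026835  0.08200523]
```

Pressed (1.5 N) and released. Now exact tile and plank poses from the top view.

```bash
cat >> h.py <<'E'
def tiles(c):
    P=cloud(c);h=cv2.cvtColor(c['image'],cv2.COLOR_RGB2HSV);Z=P[:,:,2]
    s=np.zeros(Z.shape,bool); s[185:235,155:240]=1
    m=((Z>.015)&(Z<.045)|(Z>.06)&(Z<.1))&s
    m=cv2.morphologyEx(m.astype(np.uint8),cv2.MORPH_CLOSE,np.ones((3,3)))
    k=max(cv2.findContours(m,0,cv2.CHAIN_APPROX_NONE)[0],key=cv2.contourArea)
    print('plank',cv2.minAreaRect(onz(c,k.reshape(-1,2),.031)[:,:2].astype(np.float32)))
    for n,lo,hi in(('blue',105,130),('green',60,95)):
        m=(h[:,:,0]>lo)&(h[:,:,0]<hi)&(h[:,:,1]>60)&s&(Z>.06); vu=np.argwhere(m)
        if len(vu)<10: continue
        w=onz(c,vu[:,::-1],.08)[:,:2]; d=w-w.mean(0); e=np.linalg.svd(d)[2][0]; e*=np.sign(e[0])
        print(n,len(vu),((w.min(0)+w.max(0))/2).round(4),w.mean(0).round(4),'len',np.ptp(d@e).round(4),'yaw',np.degrees(np.arctan2(e[1],e[0])).round(1))
E
python3 -c "
from h import *
tiles(cam('top')); plan([.42,.2,.21],5)"
```

```text
plank ((0.4257033169269562, 0.16879601776599884), (0.08420304954051971, 0.19918103516101837), 4.826783180236816)
blue 60 [0.4172 0.2289] [0.4174 0.2293] len 0.0575 yaw 4.5
t 12.5 tcp [ 0.4801 -0.2372  0.2108] F [0.1  0.57 0.27] w 0.0001 gf 0.0 q6 [-0.46  0.32  0.06  1.31  0.    2.61]
slide [-0.12  -1.761  0.004] rot [-0.001  0.002 -0.038]
```

{"method": "drive_tool", "body": {
  "slide": [
    [0,0,-0.2],
    [0,-0.15,-0.2],
    [-0.03,-0.38,-0.2],
    [-0.05,-0.6,-0.2],
    [-0.07,-0.8,-0.2],
    [-0.09,-0.95,-0.2],
    [-0.1,-1,-0.2],
    [-0.1,-1,-0.2]
  ],
  "rotation": [
    [0,0,0],
    [0,0,0],
    [0,0,0],
    [0,0,-0.03],
    [0,0,-0.03],
    [0,0,-0.03],
    [0,0,-0.03],
    [0,0,-0.03]
  ],
  "gripper": 0.35
}}

```text
clock: 13.5
eef_pos: [0.4383, 0.0106, 0.2614]
tool_rot: [0.999, 0.042, 0.0, 0.0]
ft_force: [0.6, -0.1, -0.2]
grip_width: 0.0296
grasp_force: 0.0
```

```bash
python3 -c "
from h import *
plan([.4180,.2308,.055],4.8)"
```

```text
t 13.5 tcp [0.4383 0.0106 0.2614] F [ 0.64 -0.14 -0.21] w 0.0296 gf 0.0 q6 [ 0.02  0.11 -0.08  1.38 -0.    3.08]
slide [-0.007 -0.885  0.825] rot [ 0.001 -0.     0.002]
```

Joint 6 is near its limit here, so I'll take the equivalent half-turned grasp, turning while moving over the plank.

{"method": "drive_tool", "body": {
  "slide": [
    [0,0,0],
    [0,0,0],
    [0,-0.15,0],
    [0,-0.35,0],
    [0,-0.55,0],
    [0,-0.75,0],
    [0,-0.88,0],
    [0,-0.88,0]
  ],
  "rotation": [
    [0,0,-0.2],
    [0,0,-0.4],
    [0,0,-0.6],
    [0,0,-0.8],
    [0,0,-0.95],
    [0,0,-1],
    [0,0,-1],
    [0,0,-1]
  ]
}}

```text
clock: 14.5
eef_pos: [0.4208, 0.2303, 0.2608]
tool_rot: [0.958, 0.288, -0.0, 0.0]
ft_force: [-1.0, -1.6, -0.2]
grip_width: 0.03
grasp_force: 0.0
```

{"method": "drive_tool", "body": {
  "slide": [
    [0,0,0],
    [0,0,0],
    [0,0,0],
    [0,0,0],
    [0,0,0],
    [0,0,0],
    [0,0,0],
    [0,0,0]
  ],
  "rotation": [
    [0,0,-0.3],
    [0,0,-0.6],
    [0,0,-0.9],
    [0,0,-1],
    [0,0,-1],
    [0,0,-1],
    [0,0,-1],
    [0,0,-1]
  ]
}}

```text
clock: 15.5
eef_pos: [0.4201, 0.2295, 0.2613]
tool_rot: [0.857, 0.515, -0.0, 0.0]
ft_force: [0.7, 0.5, -0.3]
grip_width: 0.0296
grasp_force: 0.0
```

{"method": "drive_tool", "body": {
  "slide": [
    [0,0,0],
    [0,0,0],
    [0,0,0],
    [0,0,0],
    [0,0,0],
    [0,0,0],
    [0,0,0],
    [0,0,0]
  ],
  "rotation": [
    [0,0,-0.3],
    [0,0,-0.6],
    [0,0,-0.9],
    [0,0,-1],
    [0,0,-1],
    [0,0,-1],
    [0,0,-1],
    [0,0,-1]
  ]
}}

```text
clock: 16.5
eef_pos: [0.42, 0.2296, 0.2613]
tool_rot: [0.703, 0.711, -0.0, -0.0]
ft_force: [-0.0, 0.9, 0.5]
grip_width: 0.0297
grasp_force: 0.0
```

{"method": "drive_tool", "body": {
  "slide": [
    [0,0,0],
    [0,0,0],
    [0,0,0],
    [0,0,0],
    [0,0,0],
    [0,0,0],
    [0,0,0],
    [0,0,0]
  ],
  "rotation": [
    [0,0,-0.3],
    [0,0,-0.6],
    [0,0,-0.9],
    [0,0,-1],
    [0,0,-1],
    [0,0,-1],
    [0,0,-1],
    [0,0,-1]
  ]
}}

```text
clock: 17.5
eef_pos: [0.42, 0.2296, 0.2613]
tool_rot: [0.505, 0.863, 0.0, -0.0]
ft_force: [0.4, 0.7, 0.1]
grip_width: 0.0302
grasp_force: 0.0
```

{"method": "drive_tool", "body": {
  "slide": [
    [0,0,0],
    [0,0,0],
    [0,0,0],
    [0,0,0],
    [0,0,0],
    [0,0,0],
    [0,0,0],
    [0,0,0]
  ],
  "rotation": [
    [0,0,-0.3],
    [0,0,-0.6],
    [0,0,-0.9],
    [0,0,-1],
    [0,0,-1],
    [0,0,-1],
    [0,0,-1],
    [0,0,-1]
  ]
}}

```text
clock: 18.5
eef_pos: [0.42, 0.2296, 0.2613]
tool_rot: [0.276, 0.961, 0.0, -0.0]
ft_force: [0.7, 0.1, -0.2]
grip_width: 0.0302
grasp_force: 0.0
```

{"method": "drive_tool", "body": {
  "slide": [
    [0,0,0],
    [0,0,0],
    [0,0,0],
    [0,0,0],
    [0,0,0],
    [0,0,0],
    [0,0,0],
    [0,0,0]
  ],
  "rotation": [
    [0,0,-0.3],
    [0,0,-0.6],
    [0,0,-0.9],
    [0,0,-1],
    [0,0,-1],
    [0,0,-1],
    [0,0,-1],
    [0,0,-1]
  ]
}}

```text
clock: 19.5
eef_pos: [0.42, 0.2296, 0.2613]
tool_rot: [0.029, 1.0, -0.0, 0.0]
ft_force: [0.6, 0.5, -0.0]
grip_width: 0.03
grasp_force: 0.0
```

```bash
python3 -c "
from h import *
plan([.4180,.2308,.13],184.8)
c=cam('side');P=cloud(c);h=cv2.cvtColor(c['image'],cv2.COLOR_RGB2HSV)
s=(P[:,:,0]>.35)&(P[:,:,0]<.5)&(P[:,:,1]>.05)&(P[:,:,1]<.3)&(P[:,:,2]>.012)
for n,lo,hi in(('blue',105,130),('green',65,95)):
    m=(h[:,:,0]>lo)&(h[:,:,0]<hi)&(h[:,:,1]>50)&s; print(n,m.sum(),np.nanmin(P[m],0),np.nanmax(P[m],0))"
```

```text
t 19.5 tcp [0.42   0.2296 0.2613] F [ 0.61  0.49 -0.04] w 0.03 gf 0.0 q6 [ 0.5   0.19  0.01  1.4  -0.    0.56]
slide [0.008 0.004 0.525] rot [-0.     0.    -0.285]
blue 362 [0.38687877 0.17415339 0.03059118] [0.45037098 0.2903945  0.43038637]
green 223 [0.39462496 0.1845189  0.03428165] [0.45123307 0.20380754 0.08317024]
```

{"method": "drive_tool", "body": {
  "slide": [
    [0.008,0.004,0],
    [0.008,0.004,0.2],
    [0.008,0.004,0.4],
    [0.008,0.004,0.55],
    [0.008,0.004,0.67],
    [0.008,0.004,0.77],
    [0.008,0.004,0.825],
    [0.008,0.004,0.825]
  ],
  "rotation": [
    [0,0,-0.2],
    [0,0,-0.285],
    [0,0,-0.285],
    [0,0,-0.285],
    [0,0,-0.285],
    [0,0,-0.285],
    [0,0,-0.285],
    [0,0,-0.285]
  ]
}}

```text
clock: 20.55
eef_pos: [0.4175, 0.2304, 0.0544]
tool_rot: [-0.042, 0.999, -0.0, -0.001]
ft_force: [-0.1, 0.0, 0.4]
grip_width: 0.03
grasp_force: 0.0
```

{"method": "drive_tool", "body": {
  "slide": [
    [0,0,0],
    [0,0,0],
    [0,0,0],
    [0,0,0],
    [0,0,0],
    [0,0,0],
    [0,0,0],
    [0,0,0]
  ],
  "rotation": [
    [0,0,0],
    [0,0,0],
    [0,0,0],
    [0,0,0],
    [0,0,0],
    [0,0,0],
    [0,0,0],
    [0,0,0]
  ],
  "gripper": 0
}}

```text
clock: 21.55
eef_pos: [0.419, 0.2316, 0.0561]
tool_rot: [-0.042, 0.999, 0.001, 0.001]
ft_force: [0.5, 2.4, 6.0]
grip_width: 0.0079
grasp_force: 62.5
```

{"method": "drive_tool", "body": {
  "slide": [
    [0,0,-0.06],
    [0,0,-0.15],
    [0,0,-0.3],
    [0,0,-0.5],
    [0,0,-0.7],
    [0,0,-0.83],
    [0,0,-0.83],
    [0,0,-0.83]
  ],
  "rotation": [
    [0,0,0],
    [0,0,0],
    [0,0,0],
    [0,0,0],
    [0,0,0],
    [0,0,0],
    [0,0,0],
    [0,0,0]
  ]
}}

```text
clock: 22.55
eef_pos: [0.4173, 0.2301, 0.2612]
tool_rot: [-0.042, 0.999, -0.001, -0.001]
ft_force: [-0.3, 0.2, -1.1]
grip_width: 0.0078
grasp_force: 61.6
```

```bash
python3 -c "
from h import *
plan([*k2w(0,-.021),.262],180+KY); print(k2w(0,-.021))
c=cam('side');P=cloud(c);h=cv2.cvtColor(c['image'],cv2.COLOR_RGB2HSV)
s=(P[:,:,0]>.35)&(P[:,:,0]<.5)&(P[:,:,1]>.05)&(P[:,:,1]<.3)&(P[:,:,2]>.012)
for n,lo,hi in(('blue',105,130),('green',65,95)):
    m=(h[:,:,0]>lo)&(h[:,:,0]<hi)&(h[:,:,1]>80)&s; print(n,m.sum(),np.nanpercentile(P[m],[2,98],0))"
```

```text
t 22.55 tcp [0.4173 0.2301 0.2612] F [-0.32  0.24 -1.09] w 0.0078 gf 61.6 q6 [ 0.5   0.18  0.01  1.4  -0.    0.42]
slide [-3.920e-01 -2.215e+00 -1.000e-03] rot [-0.003 -0.005  0.032]
[ 0.56142832 -0.31345137]
blue 331 [[0.38666268 0.22843053 0.23933894]
 [0.44458877 0.24017998 0.28631185]]
green 0 [nan nan nan]
  return np.nanmean(a, axis, out=out, keepdims=keepdims)
```

{"method": "drive_tool", "body": {
  "slide": [
    [0,-0.12,0],
    [0,-0.3,0],
    [0,-0.5,0],
    [0,-0.72,0],
    [-0.05,-0.9,0],
    [-0.1,-1,0],
    [-0.1,-1,0],
    [-0.1,-1,0]
  ],
  "rotation": [
    [0,0,0],
    [0,0,0.03],
    [0,0,0.03],
    [0,0,0.03],
    [0,0,0.03],
    [0,0,0.03],
    [0,0,0.03],
    [0,0,0.03]
  ]
}}

```text
clock: 23.6
eef_pos: [0.463, -0.016, 0.2612]
tool_rot: [-0.035, 0.999, 0.0, -0.002]
ft_force: [0.7, 0.6, 0.1]
grip_width: 0.0077
grasp_force: 61.7
```

{"method": "drive_tool", "body": {
  "slide": [
    [0,-0.12,0],
    [-0.05,-0.3,0],
    [-0.1,-0.5,0],
    [-0.18,-0.72,0],
    [-0.25,-0.9,0],
    [-0.29,-1,0],
    [-0.29,-1,0],
    [-0.29,-1,0]
  ],
  "rotation": [
    [0,0,0],
    [0,0,0],
    [0,0,0],
    [0,0,0],
    [0,0,0],
    [0,0,0],
    [0,0,0],
    [0,0,0]
  ]
}}

```text
clock: 24.6
eef_pos: [0.5533, -0.2591, 0.262]
tool_rot: [-0.035, 0.999, 0.001, -0.001]
ft_force: [0.3, 0.2, 0.0]
grip_width: 0.0075
grasp_force: 61.7
```

```bash
python3 -c "
from h import *
plan([*k2w(0,-.021),.125],180+KY)"
```

```text
t 24.6 tcp [ 0.5533 -0.2591  0.262 ] F [0.27 0.18 0.03] w 0.0075 gf 61.7 q6 [-0.44  0.46  0.4   1.51  0.   -0.51]
slide [-0.018 -0.22   0.548] rot [ 0.002 -0.003  0.005]
```

{"method": "drive_tool", "body": {
  "slide": [
    [-0.018,-0.1,0],
    [-0.018,-0.22,0],
    [-0.018,-0.22,0.1],
    [-0.018,-0.22,0.25],
    [-0.018,-0.22,0.4],
    [-0.018,-0.22,0.5],
    [-0.018,-0.22,0.545],
    [-0.018,-0.22,0.545]
  ],
  "rotation": [
    [0,0,0.005],
    [0,0,0.005],
    [0,0,0.005],
    [0,0,0.005],
    [0,0,0.005],
    [0,0,0.005],
    [0,0,0.005],
    [0,0,0.005]
  ]
}}

```text
clock: 25.6
eef_pos: [0.5617, -0.314, 0.1263]
tool_rot: [-0.034, 0.999, 0.0, -0.0]
ft_force: [0.2, -0.5, 0.4]
grip_width: 0.008
grasp_force: 61.6
```

```bash
python3 -c "
from h import *
plan([*k2w(0,-.021),.077],180+KY)
c=cam('side'); save(c,'ins.png',(195,110,275,170),8)"
```

```text
t 25.6 tcp [ 0.5617 -0.314   0.1263] F [ 0.16 -0.52  0.39] w 0.008 gf 61.6 q6 [-0.51  0.58  0.25  1.24  0.   -0.58]
slide [0.001 0.002 0.197] rot [ 0.001 -0.002 -0.   ]
```

View pics/ins.png

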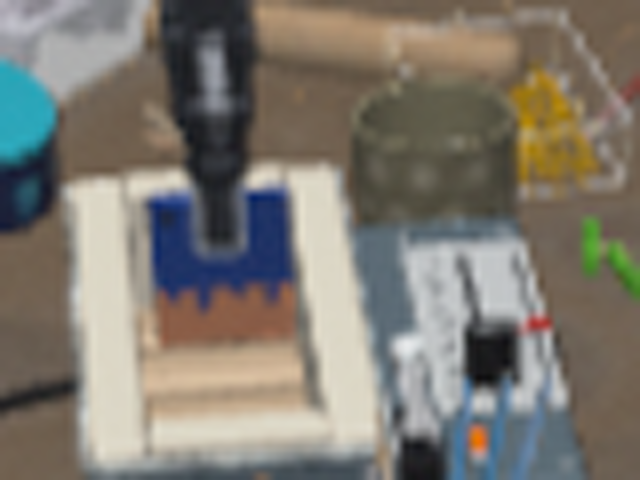

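The blue tile (crop 225,265) hangs inside the chamber, clear of both long walls; the switch is up and the cap is at zero. Inserting it now.

{"method": "drive_tool", "body": {
  "slide": [
    [0,0,0.04],
    [0,0,0.08],
    [0,0,0.11],
    [0,0,0.14],
    [0,0,0.16],
    [0,0,0.175],
    [0,0,0.185],
    [0,0,0.19]
  ],
  "rotation": [
    [0,0,0],
    [0,0,0],
    [0,0,0],
    [0,0,0],
    [0,0,0],
    [0,0,0],
    [0,0,0],
    [0,0,0]
  ]
}}

```text
clock: 26.65
eef_pos: [0.5619, -0.3147, 0.0788]
tool_rot: [-0.033, 0.999, 0.0, -0.0]
ft_force: [-0.5, 3.4, 2.5]
grip_width: 0.0078
grasp_force: 61.9
```

{"method": "drive_tool", "body": {
  "slide": [
    [0,0,0.005],
    [0,0,0.01],
    [0,0,0.015],
    [0,0,0.015],
    [0,0,0.015],
    [0,0,0.015],
    [0,0,0.015],
    [0,0,0.015]
  ],
  "rotation": [
    [0,0,0],
    [0,0,0],
    [0,0,0],
    [0,0,0],
    [0,0,0],
    [0,0,0],
    [0,0,0],
    [0,0,0]
  ]
}}

```text
clock: 27.65
eef_pos: [0.562, -0.3147, 0.0782]
tool_rot: [-0.033, 0.999, -0.0, 0.001]
ft_force: [-4.1, 6.5, 13.6]
grip_width: 0.0077
grasp_force: 63.8
```

Bottomed at the expected height. Release and go back for green.

{"method": "drive_tool", "body": {
  "slide": [
    [0,0,-0.01],
    [0,0,-0.01],
    [0,0,-0.01],
    [0,0,-0.01],
    [0,0,-0.12],
    [0,0,-0.3],
    [0,0,-0.5],
    [0,0,-0.74]
  ],
  "rotation": [
    [0,0,0],
    [0,0,0],
    [0,0,0],
    [0,0,0],
    [0,0,0],
    [0,0,0],
    [0,0,0],
    [0,0,0]
  ],
  "gripper": 0.3
}}

```text
clock: 28.65
eef_pos: [0.5613, -0.315, 0.2604]
tool_rot: [-0.033, 0.999, 0.001, -0.001]
ft_force: [0.5, -0.7, -0.2]
grip_width: 0.0256
grasp_force: 0.0
```

{"method": "drive_tool", "body": {
  "slide": [
    [0.05,0.15,0],
    [0.1,0.35,0],
    [0.15,0.6,0],
    [0.2,0.8,0],
    [0.27,0.95,0],
    [0.29,1,0],
    [0.29,1,0],
    [0.29,1,0]
  ],
  "rotation": [
    [0,0,0],
    [0,0,-0.03],
    [0,0,-0.03],
    [0,0,-0.03],
    [0,0,-0.03],
    [0,0,-0.03],
    [0,0,-0.03],
    [0,0,-0.03]
  ]
}}

```text
clock: 29.65
eef_pos: [0.4736, -0.0716, 0.26]
tool_rot: [-0.04, 0.999, -0.0, 0.0]
ft_force: [-1.1, -0.6, -0.0]
grip_width: 0.0256
grasp_force: 0.0
```

```bash
python3 -c "
from h import *
tiles(cam('top'))
c=cam('side');P=cloud(c);h=cv2.cvtColor(c['image'],cv2.COLOR_RGB2HSV)
for n,lo,hi in(('blue',105,130),('green',65,95)):
    m=(h[:,:,0]>lo)&(h[:,:,0]<hi)&(h[:,:,1]>80)&(P[:,:,0]>.38)&(P[:,:,0]<.62)&(abs(P[:,:,1])<.37)&(P[:,:,2]<.13)
    m=m&((P[:,:,1]<-.2)|(P[:,:,1]>.15)); print(n,m.sum(),np.percentile(P[m],[2,98],0) if m.any() else 0)
plan([.4240,.1892,.26],184.8)"
```

```text
plank ((0.4218786954879761, 0.20993785560131073), (0.08390069007873535, 0.11583273112773895), 4.861600399017334)
blue 196 [[ 0.53104784 -0.31691832  0.0570559 ]
 [ 0.58703929 -0.30273505  0.10321391]]
green 0 0
t 29.75 tcp [ 0.4735 -0.0717  0.2598] F [-0.37  0.65  0.14] w 0.0259 gf 0.0 q6 [-0.15  0.19  0.01  1.39 -0.   -0.23]
slide [ 1.140e-01  1.056e+00 -1.000e-03] rot [-0.001 -0.    -0.008]
```

{"method": "drive_tool", "body": {
  "slide": [
    [0.02,0.15,0],
    [0.04,0.35,0],
    [0.06,0.55,0],
    [0.09,0.75,0],
    [0.11,0.9,0],
    [0.11,0.97,0],
    [0.11,1,0],
    [0.11,1,0]
  ],
  "rotation": [
    [0,0,0],
    [0,0,0],
    [0,0,0],
    [0,0,0],
    [0,0,0],
    [0,0,0],
    [0,0,0],
    [0,0,0]
  ]
}}

```text
clock: 30.75
eef_pos: [0.4255, 0.1758, 0.2599]
tool_rot: [-0.04, 0.999, -0.0, -0.0]
ft_force: [-1.1, 0.9, 0.1]
grip_width: 0.0255
grasp_force: 0.0
```

```bash
python3 -c "
from h import *
c=cam('side');P=cloud(c);h=cv2.cvtColor(c['image'],cv2.COLOR_RGB2HSV)
m=(h[:,:,0]>65)&(h[:,:,0]<95)&(h[:,:,1]>50)&(P[:,:,0]>.35)&(P[:,:,0]<.5)&(P[:,:,1]>.05)&(P[:,:,1]<.3)&(P[:,:,2]>.012)&(P[:,:,2]<.1)
print(m.sum(),np.percentile(P[m],[0,2,98,100],0))
# plank from side
Z=P[:,:,2];w=P[(Z>.027)&(Z<.035)&(P[:,:,0]>.36)&(P[:,:,0]<.49)&(P[:,:,1]>.03)&(P[:,:,1]<.3)&(h[:,:,0]<25)][:,:2].astype(np.float32)
print(len(w),cv2.minAreaRect(w))
plan([.4240,.1897,.055],184.8)"
```

```text
293 [[0.3951546  0.18643944 0.03440842]
 [0.39578193 0.19016395 0.03890376]
 [0.45101895 0.20071193 0.08081496]
 [0.45113135 0.20213282 0.08356781]]
956 ((0.42499789595603943, 0.17192091047763824), (0.08436013013124466, 0.20207248628139496), 4.804150581359863)
t 30.8 tcp [0.4255 0.1755 0.2599] F [ 0.13 -0.14  0.75] w 0.0258 gf 0.0 q6 [ 0.39  0.15 -0.03  1.39 -0.    0.31]
slide [0.001 0.058 0.82 ] rot [-0.001 -0.001 -0.007]
```

{"method": "drive_tool", "body": {
  "slide": [
    [0.001,0.058,0],
    [0.001,0.058,0.2],
    [0.001,0.058,0.4],
    [0.001,0.058,0.55],
    [0.001,0.058,0.67],
    [0.001,0.058,0.77],
    [0.001,0.058,0.82],
    [0.001,0.058,0.82]
  ],
  "rotation": [
    [0,0,-0.007],
    [0,0,-0.007],
    [0,0,-0.007],
    [0,0,-0.007],
    [0,0,-0.007],
    [0,0,-0.007],
    [0,0,-0.007],
    [0,0,-0.007]
  ]
}}

```text
clock: 31.8
eef_pos: [0.4233, 0.1906, 0.0546]
tool_rot: [-0.042, 0.999, -0.0, -0.001]
ft_force: [0.1, 0.5, -0.4]
grip_width: 0.0254
grasp_force: 0.0
```

{"method": "drive_tool", "body": {
  "slide": [
    [0,0,0],
    [0,0,0],
    [0,0,0],
    [0,0,0],
    [0,0,0],
    [0,0,0],
    [0,0,0],
    [0,0,0]
  ],
  "rotation": [
    [0,0,0],
    [0,0,0],
    [0,0,0],
    [0,0,0],
    [0,0,0],
    [0,0,0],
    [0,0,0],
    [0,0,0]
  ],
  "gripper": 0
}}

```text
clock: 32.8
eef_pos: [0.4246, 0.1912, 0.0561]
tool_rot: [-0.043, 0.999, 0.0, 0.001]
ft_force: [0.4, -0.7, 6.3]
grip_width: 0.0075
grasp_force: 60.0
```

{"method": "drive_tool", "body": {
  "slide": [
    [0,0,-0.06],
    [0,0,-0.15],
    [0,0,-0.3],
    [0,0,-0.5],
    [0,0,-0.7],
    [0,0,-0.83],
    [0,0,-0.83],
    [0,0,-0.83]
  ],
  "rotation": [
    [0,0,0],
    [0,0,0],
    [0,0,0],
    [0,0,0],
    [0,0,0],
    [0,0,0],
    [0,0,0],
    [0,0,0]
  ]
}}

```text
clock: 33.8
eef_pos: [0.423, 0.1905, 0.2614]
tool_rot: [-0.043, 0.999, -0.0, -0.001]
ft_force: [-0.5, 0.1, -1.2]
grip_width: 0.0076
grasp_force: 59.3
```

```bash
python3 -c "
from h import *
plan([*k2w(0,.021),.262],180+KY); print(k2w(0,.021))
c=cam('side');P=cloud(c);h=cv2.cvtColor(c['image'],cv2.COLOR_RGB2HSV)
m=(h[:,:,0]>65)&(h[:,:,0]<95)&(h[:,:,1]>50)&(P[:,:,0]>.35)&(P[:,:,0]<.5)&(P[:,:,1]>.05)&(P[:,:,1]<.3)&(P[:,:,2]>.012)
print(m.sum(),np.percentile(P[m],[2,98],0))"
```

```text
t 33.8 tcp [0.423  0.1905 0.2614] F [-0.54  0.06 -1.18] w 0.0076 gf 59.3 q6 [ 0.42  0.16 -0.02  1.39  0.    0.34]
slide [-0.383 -1.887 -0.002] rot [-0.001 -0.004  0.034]
[ 0.55857168 -0.27154863]
294 [[0.39309034 0.18881335 0.24254299]
 [0.45105908 0.2000168  0.28675764]]
```

{"method": "drive_tool", "body": {
  "slide": [
    [0,-0.12,0],
    [0,-0.3,0],
    [0,-0.5,0],
    [0,-0.72,0],
    [-0.05,-0.88,0],
    [-0.1,-0.95,0],
    [-0.1,-0.95,0],
    [-0.1,-0.95,0]
  ],
  "rotation": [
    [0,0,0],
    [0,0,0.034],
    [0,0,0.034],
    [0,0,0.034],
    [0,0,0.034],
    [0,0,0.034],
    [0,0,0.034],
    [0,0,0.034]
  ]
}}

```text
clock: 34.85
eef_pos: [0.4683, -0.0428, 0.2618]
tool_rot: [-0.035, 0.999, 0.0, -0.001]
ft_force: [-1.2, -0.4, -0.6]
grip_width: 0.0076
grasp_force: 59.3
```

{"method": "drive_tool", "body": {
  "slide": [
    [0,-0.12,0],
    [-0.05,-0.3,0],
    [-0.1,-0.5,0],
    [-0.18,-0.72,0],
    [-0.25,-0.9,0],
    [-0.28,-0.93,0],
    [-0.28,-0.93,0],
    [-0.28,-0.93,0]
  ],
  "rotation": [
    [0,0,0],
    [0,0,0],
    [0,0,0],
    [0,0,0],
    [0,0,0],
    [0,0,0],
    [0,0,0],
    [0,0,0]
  ]
}}

```text
clock: 35.85
eef_pos: [0.5543, -0.269, 0.2628]
tool_rot: [-0.035, 0.999, 0.0, -0.0]
ft_force: [0.6, -0.7, -0.9]
grip_width: 0.0077
grasp_force: 59.2
```

```bash
python3 -c "
from h import *
plan([*k2w(0,.021),.125],180+KY)"
```

```text
t 35.85 tcp [ 0.5543 -0.269   0.2628] F [ 0.61 -0.65 -0.94] w 0.0077 gf 59.2 q6 [-0.45  0.47  0.42  1.52  0.   -0.52]
slide [-0.017 -0.012  0.551] rot [ 0.001 -0.001  0.005]
```

{"method": "drive_tool", "body": {
  "slide": [
    [-0.017,-0.012,0],
    [-0.017,-0.012,0.1],
    [-0.017,-0.012,0.25],
    [-0.017,-0.012,0.4],
    [-0.017,-0.012,0.5],
    [-0.017,-0.012,0.545],
    [-0.017,-0.012,0.545],
    [-0.017,-0.012,0.545]
  ],
  "rotation": [
    [0,0,0.005],
    [0,0,0.005],
    [0,0,0.005],
    [0,0,0.005],
    [0,0,0.005],
    [0,0,0.005],
    [0,0,0.005],
    [0,0,0.005]
  ]
}}

```text
clock: 36.85
eef_pos: [0.5599, -0.274, 0.1279]
tool_rot: [-0.033, 0.999, -0.001, 0.001]
ft_force: [-0.1, 1.3, -0.5]
grip_width: 0.0079
grasp_force: 59.3
```

{"method": "drive_tool", "body": {
  "slide": [
    [0,0,0.04],
    [0,0,0.08],
    [0,0,0.11],
    [0,0,0.14],
    [0,0,0.16],
    [0,0,0.175],
    [0,0,0.185],
    [0,0,0.19]
  ],
  "rotation": [
    [0,0,0],
    [0,0,0],
    [0,0,0],
    [0,0,0],
    [0,0,0],
    [0,0,0],
    [0,0,0],
    [0,0,0]
  ]
}}

```text
clock: 37.85
eef_pos: [0.5587, -0.2726, 0.0785]
tool_rot: [-0.033, 0.999, 0.001, -0.0]
ft_force: [-0.6, 5.2, 2.1]
grip_width: 0.0077
grasp_force: 59.8
```

{"method": "drive_tool", "body": {
  "slide": [
    [0,0,0.005],
    [0,0,0.01],
    [0,0,0.015],
    [0,0,0.015],
    [0,0,0.015],
    [0,0,0.015],
    [0,0,0.015],
    [0,0,0.015]
  ],
  "rotation": [
    [0,0,0],
    [0,0,0],
    [0,0,0],
    [0,0,0],
    [0,0,0],
    [0,0,0],
    [0,0,0],
    [0,0,0]
  ]
}}

```text
clock: 38.85
eef_pos: [0.5588, -0.2726, 0.0782]
tool_rot: [-0.033, 0.999, 0.001, 0.001]
ft_force: [-5.2, 7.7, 16.8]
grip_width: 0.0078
grasp_force: 61.9
```

{"method": "drive_tool", "body": {
  "slide": [
    [0,0,-0.01],
    [0,0,-0.01],
    [0,0,-0.01],
    [0,0,-0.01],
    [0,0,-0.12],
    [0,0,-0.3],
    [0,0,-0.5],
    [0,0,-0.74]
  ],
  "rotation": [
    [0,0,0],
    [0,0,0],
    [0,0,0],
    [0,0,0],
    [0,0,0],
    [0,0,0],
    [0,0,0],
    [0,0,0]
  ],
  "gripper": 0.3
}}

```text
clock: 39.85
eef_pos: [0.5583, -0.2736, 0.2604]
tool_rot: [-0.033, 0.999, 0.0, -0.001]
ft_force: [0.2, -0.5, -0.3]
grip_width: 0.0258
grasp_force: 0.0
```

{"method": "drive_tool", "body": {
  "slide": [
    [0,0.15,0],
    [0,0.35,0],
    [0,0.6,0],
    [0,0.8,0],
    [0,0.95,0],
    [0,1,0],
    [0,1,0],
    [0,1,0]
  ],
  "rotation": [
    [0,0,0.15],
    [0,0,0.3],
    [0,0,0.5],
    [0,0,0.7],
    [0,0,0.9],
    [0,0,1],
    [0,0,1],
    [0,0,1]
  ],
  "gripper": 0.6
}}

```text
clock: 40.85
eef_pos: [0.5426, -0.0248, 0.2599]
tool_rot: [0.215, 0.977, -0.0, 0.0]
ft_force: [-0.4, -0.2, -0.6]
grip_width: 0.0513
grasp_force: 0.0
```

```bash
cat >> h.py <<'E'
def lid(c):
    P=cloud(c);Z=P[:,:,2]
    for n,lo,hi,z in(('slab',.016,.033,.023),('bar',.052,.075,.064)):
        m=(Z>lo)&(Z<hi)&(P[:,:,0]>.46)&(P[:,:,0]<.75)&(P[:,:,1]>.03)&(P[:,:,1]<.38)
        k=max(cv2.findContours(m.astype(np.uint8),0,cv2.CHAIN_APPROX_NONE)[0],key=cv2.contourArea)
        print(n,cv2.minAreaRect(onz(c,k.reshape(-1,2),z)[:,:2].astype(np.float32)))
def kt(c):
    P=cloud(c);h=cv2.cvtColor(c['image'],cv2.COLOR_RGB2HSV)
    for n,lo,hi in(('blue',105,130),('green',65,95)):
        m=(h[:,:,0]>lo)&(h[:,:,0]<hi)&(h[:,:,1]>60)&(abs(P[:,:,0]-.56)<.035)&(abs(P[:,:,1]+.292)<.1)&(P[:,:,2]<.13)
        if m.any(): print(n,m.sum(),np.percentile(P[m],[2,98],0).round(4).tolist())
E
python3 -c "
from h import *
lid(cam('top'));c=cam('side');kt(c);lid(c)
plan([.5951,.1946,.262],92)"
```

```text
slab ((0.595240592956543, 0.19440299272537231), (0.1821562498807907, 0.25787073373794556), 2.1070919036865234)
bar ((0.595068097114563, 0.19637173414230347), (0.016355281695723534, 0.1073070764541626), 1.0591150522232056)
blue 58 [[0.5306, -0.3163, 0.0839], [0.5865, -0.3033, 0.1047]]
green 149 [[0.5312, -0.2749, 0.071], [0.5851, -0.2613, 0.1037]]
slab ((0.5944156050682068, 0.2039579600095749), (0.18207862973213196, 0.2660142779350281), 1.8100790977478027)
bar ((0.5942723155021667, 0.20834429562091827), (0.015264367684721947, 0.11592001467943192), 1.3132257461547852)
t 40.95 tcp [ 0.5426 -0.0251  0.2599] F [0.4  0.42 0.22] w 0.0515 gf 0.0 q6 [-0.05  0.32  0.18  1.44 -0.    0.39]
slide [ 0.18   0.886 -0.009] rot [-1.000e-03  0.000e+00  2.201e+00]
```

Both tiles are home, with their tops at 0.103. Next, to the lid.

{"method": "drive_tool", "body": {
  "slide": [
    [0.03,0.15,0],
    [0.06,0.3,0],
    [0.1,0.5,0],
    [0.14,0.7,0],
    [0.17,0.83,0],
    [0.18,0.886,0],
    [0.18,0.886,0],
    [0.18,0.886,0]
  ],
  "rotation": [
    [0,0,0.15],
    [0,0,0.3],
    [0,0,0.5],
    [0,0,0.7],
    [0,0,0.9],
    [0,0,1],
    [0,0,1],
    [0,0,1]
  ]
}}

```text
clock: 41.95
eef_pos: [0.595, 0.1945, 0.2599]
tool_rot: [0.451, 0.893, -0.0, -0.0]
ft_force: [-0.5, -0.6, 0.2]
grip_width: 0.0514
grasp_force: 0.0
```

{"method": "drive_tool", "body": {
  "slide": [
    [0,0,0],
    [0,0,0],
    [0,0,0],
    [0,0,0],
    [0,0,0],
    [0,0,0],
    [0,0,0],
    [0,0,0]
  ],
  "rotation": [
    [0,0,0.2],
    [0,0,0.4],
    [0,0,0.6],
    [0,0,0.8],
    [0,0,1],
    [0,0,1],
    [0,0,1],
    [0,0,1]
  ]
}}

```text
clock: 42.95
eef_pos: [0.5949, 0.1953, 0.2601]
tool_rot: [0.657, 0.754, 0.0, 0.0]
ft_force: [-0.3, 0.0, -0.0]
grip_width: 0.0512
grasp_force: 0.0
```

```bash
python3 -c "
from h import *
c=cam('side');lid(c)
plan([.5951,.1948,.038],92)"
```

```text
slab ((0.5944190621376038, 0.20384904742240906), (0.18207862973213196, 0.26579633355140686), 1.8100790977478027)
bar ((0.5942723155021667, 0.20834429562091827), (0.015264367684721947, 0.11592001467943192), 1.3132257461547852)
t 43.0 tcp [0.5949 0.1955 0.2601] F [-0.5  -0.59  0.23] w 0.0514 gf 0.0 q6 [ 0.32  0.5   0.45  1.53 -0.    1.75]
slide [-0.003  0.001  0.888] rot [0.    0.    0.204]
```

{"method": "drive_tool", "body": {
  "slide": [
    [0,0,0],
    [0,0,0.2],
    [0,0,0.4],
    [0,0,0.6],
    [0,0,0.75],
    [0,0,0.85],
    [0,0,0.885],
    [0,0,0.885]
  ],
  "rotation": [
    [0,0,0.204],
    [0,0,0.204],
    [0,0,0.204],
    [0,0,0.204],
    [0,0,0.204],
    [0,0,0.204],
    [0,0,0.204],
    [0,0,0.204]
  ]
}}

```text
clock: 44.0
eef_pos: [0.5948, 0.1957, 0.0387]
tool_rot: [0.695, 0.719, -0.0, -0.0]
ft_force: [-0.1, 0.0, 0.2]
grip_width: 0.0513
grasp_force: 0.0
```

{"method": "drive_tool", "body": {
  "slide": [
    [0,0,0],
    [0,0,0],
    [0,0,0],
    [0,0,0],
    [0,0,0],
    [0,0,0],
    [0,0,0],
    [0,0,0]
  ],
  "rotation": [
    [0,0,0],
    [0,0,0],
    [0,0,0],
    [0,0,0],
    [0,0,0],
    [0,0,0],
    [0,0,0],
    [0,0,0]
  ],
  "gripper": 0
}}

```text
clock: 45.0
eef_pos: [0.5962, 0.1961, 0.0406]
tool_rot: [0.695, 0.719, 0.002, 0.001]
ft_force: [0.4, -0.8, 6.8]
grip_width: 0.0149
grasp_force: 61.0
```

{"method": "drive_tool", "body": {
  "slide": [
    [0,0,-0.06],
    [0,0,-0.15],
    [0,0,-0.3],
    [0,0,-0.5],
    [0,0,-0.7],
    [0,0,-0.85],
    [0,0,-0.95],
    [0,0,-0.95]
  ],
  "rotation": [
    [0,0,0],
    [0,0,0],
    [0,0,0],
    [0,0,0],
    [0,0,0],
    [0,0,0],
    [0,0,0],
    [0,0,0]
  ]
}}

```text
clock: 46.0
eef_pos: [0.5952, 0.1959, 0.2777]
tool_rot: [0.695, 0.719, 0.001, 0.0]
ft_force: [-0.1, -0.1, -7.1]
grip_width: 0.0146
grasp_force: 59.4
```

```bash
python3 -c "
from h import *
plan([*KC,.275],90+KY)
c=cam('top');P=cloud(c);Z=P[:,:,2]; save(c,'lid.png',s=1.5)
m=(Z>.24)&(Z<.275)&(P[:,:,0]>.48)&(P[:,:,0]<.75)&(P[:,:,1]>.03)&(P[:,:,1]<.38);p=P[m];A=np.c_[p[:,:2],np.ones(len(p))];print(len(p),np.linalg.lstsq(A,p[:,2],rcond=None)[0],p[:,2].mean())"
```

```text
t 46.0 tcp [0.5952 0.1959 0.2777] F [-0.08 -0.12 -7.11] w 0.0146 gf 59.4 q6 [0.32 0.49 0.49 1.57 0.   1.85]
slide [-1.947 -0.208  0.009] rot [ 0.004 -0.001 -0.067]
2473 [ 2.08424547e-04 -1.19770624e-03  2.59622036e-01] 0.25958898210950565
```

View pics/lid.png

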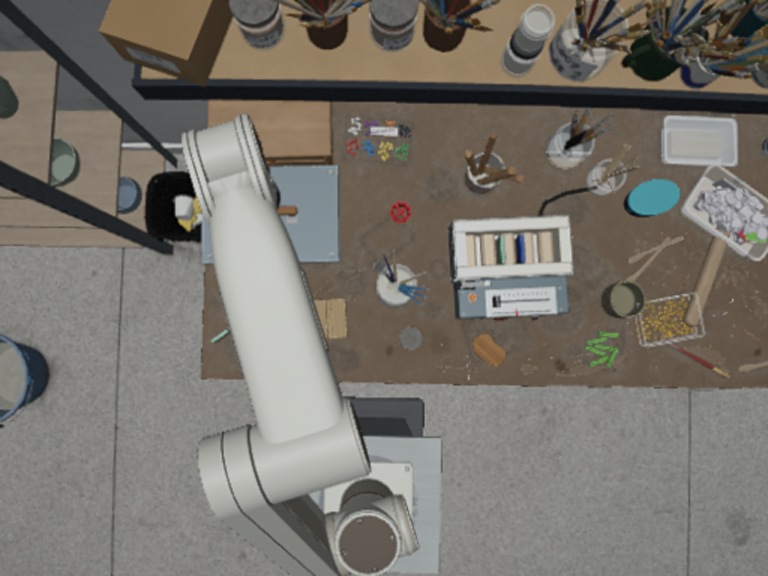

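The lid hangs level, with its underside at 0.237. The tiles (503,250) and (520,250) stand in the setter, the cap is at zero (497,300) and the pointer at (517,313). I'll check what is tall along the lid's path.

```bash
python3 -c "
from h import *
for n in('top','side'):
    P=cloud(cam(n));Z=P[:,:,2]
    for nm,xa,xb,ya,yb in(('path',.42,.70,-.43,.02),('behind',.64,.8,-.43,.02),('kilnzone',.455,.665,-.44,-.15)):
        m=(P[:,:,0]>xa)&(P[:,:,0]<xb)&(P[:,:,1]>ya)&(P[:,:,1]<yb)&(Z<.5)
        q=P[m&(Z>.125)]; print(n,nm,len(q), q.min(0).round(3) if len(q) else 0, q.max(0).round(3) if len(q) else 0)
print(proj(cam('top'),[[.68,-.22,.1]]))"
```

```text
top path 183 [ 0.435 -0.308  0.125] [ 0.699 -0.001  0.18 ]
top behind 1373 [ 0.692 -0.43   0.125] [0.799 0.02  0.5  ]
top kilnzone 0 0 0
side path 148 [ 0.434 -0.298  0.125] [ 0.699 -0.009  0.182]
side behind 690 [ 0.694 -0.43   0.125] [0.8  0.02 0.5 ]
side kilnzone 0 0 0
[[317.94124265 126.94793481]]
```

{"method": "drive_tool", "body": {
  "slide": [
    [-0.05,-0.03,0],
    [-0.17,-0.08,0],
    [-0.33,-0.14,0],
    [-0.5,-0.19,0],
    [-0.68,-0.2,0],
    [-0.85,-0.2,0],
    [-0.96,-0.2,0],
    [-1,-0.2,0]
  ],
  "rotation": [
    [0,0,-0.01],
    [0,0,-0.02],
    [0,0,-0.03],
    [0,0,-0.05],
    [0,0,-0.067],
    [0,0,-0.067],
    [0,0,-0.067],
    [0,0,-0.067]
  ]
}}

```text
clock: 47.2
eef_pos: [0.5525, -0.0575, 0.2746]
tool_rot: [0.684, 0.73, -0.001, -0.001]
ft_force: [-0.2, 1.2, -8.0]
grip_width: 0.0152
grasp_force: 59.5
```

{"method": "drive_tool", "body": {
  "slide": [
    [-0.1,0,0],
    [-0.25,0,0],
    [-0.42,0,0],
    [-0.6,0,0],
    [-0.75,0,0],
    [-0.85,0,0],
    [-0.92,0,0],
    [-0.94,0,0]
  ],
  "rotation": [
    [0,0,0],
    [0,0,0],
    [0,0,0],
    [0,0,0],
    [0,0,0],
    [0,0,0],
    [0,0,0],
    [0,0,0]
  ]
}}

```text
clock: 48.2
eef_pos: [0.5695, -0.2905, 0.2753]
tool_rot: [0.683, 0.731, -0.0, -0.001]
ft_force: [0.9, 0.3, -8.0]
grip_width: 0.015
grasp_force: 59.4
```

```bash
python3 -c "
from h import *
c=cam('top');P=cloud(c);Z=P[:,:,2]
m=(Z>.25)&(Z<.27)&(P[:,:,0]>.44)&(P[:,:,0]<.68)&(P[:,:,1]>-.45)&(P[:,:,1]<-.13)
k=max(cv2.findContours(m.astype(np.uint8),0,cv2.CHAIN_APPROX_NONE)[0],key=cv2.contourArea)
w=onz(c,k.reshape(-1,2),np.median(Z[m]))[:,:2].astype(np.float32);print(np.median(Z[m]),cv2.minAreaRect(w),w.min(0),w.max(0))
plan([*(KC+[0,.001]),.165],90+KY)"
```

```text
0.2577234248729443 ((0.5642504692077637, -0.24159419536590576), (0.18073274195194244, 0.1628340780735016), 4.033353805541992) [ 0.4690563  -0.31661594] [ 0.6578154  -0.15653375]
t 48.25 tcp [ 0.5695 -0.2905  0.2755] F [ 0.39 -0.39 -7.03] w 0.015 gf 59.4 q6 [-0.47  0.53  0.54  1.59  0.    1.03]
slide [-0.002 -0.038  0.442] rot [-0.002 -0.002 -0.   ]
```

{"method": "drive_tool", "body": {
  "slide": [
    [-0.002,-0.02,0],
    [-0.002,-0.036,0.04],
    [-0.002,-0.036,0.12],
    [-0.002,-0.036,0.22],
    [-0.002,-0.036,0.32],
    [-0.002,-0.036,0.4],
    [-0.002,-0.036,0.43],
    [-0.002,-0.036,0.43]
  ],
  "rotation": [
    [0,0,0],
    [0,0,0],
    [0,0,0],
    [0,0,0],
    [0,0,0],
    [0,0,0],
    [0,0,0],
    [0,0,0]
  ]
}}

```text
clock: 49.25
eef_pos: [0.5603, -0.2907, 0.1689]
tool_rot: [0.682, 0.731, -0.0, -0.0]
ft_force: [-0.3, 0.5, -7.0]
grip_width: 0.0149
grasp_force: 59.4
```

```bash
python3 -c "
from h import *
plan([*(KC+[0.001,.001]),.152],90+KY)"
```

```text
t 49.25 tcp [ 0.5603 -0.2907  0.1689] F [-0.31  0.5  -7.04] w 0.0149 gf 59.4 q6 [-0.48  0.53  0.28  1.31  0.    1.02]
slide [-0.003  0.002  0.068] rot [-0.001 -0.001  0.002]
```

{"method": "drive_tool", "body": {
  "slide": [
    [0,0,0.015],
    [0,0,0.03],
    [0,0,0.045],
    [0,0,0.055],
    [0,0,0.062],
    [0,0,0.066],
    [0,0,0.068],
    [0,0,0.068]
  ],
  "rotation": [
    [0,0,0],
    [0,0,0],
    [0,0,0],
    [0,0,0],
    [0,0,0],
    [0,0,0],
    [0,0,0],
    [0,0,0]
  ]
}}

```text
clock: 50.25
eef_pos: [0.5605, -0.2917, 0.1526]
tool_rot: [0.683, 0.731, -0.0, 0.0]
ft_force: [-3.3, -0.6, -1.3]
grip_width: 0.0147
grasp_force: 60.4
```

{"method": "drive_tool", "body": {
  "slide": [
    [0,0,0],
    [0,0,0],
    [0,0,0],
    [0,0,0],
    [0,0,-0.05],
    [0,0,-0.15],
    [0,0,-0.3],
    [0,0,-0.4]
  ],
  "rotation": [
    [0,0,0],
    [0,0,0],
    [0,0,0],
    [0,0,0],
    [0,0,0],
    [0,0,0],
    [0,0,0],
    [0,0,0]
  ],
  "gripper": 0.6
}}

```text
clock: 51.25
eef_pos: [0.5611, -0.2917, 0.2549]
tool_rot: [0.683, 0.731, 0.0, 0.002]
ft_force: [-0.1, 1.3, 1.0]
grip_width: 0.0509
grasp_force: 0.0
```

{"method": "drive_tool", "body": {
  "slide": [
    [-0.1,-0.1,0],
    [-0.25,-0.25,0],
    [-0.4,-0.4,0],
    [-0.55,-0.55,0],
    [-0.6,-0.6,0],
    [-0.6,-0.6,0],
    [-0.6,-0.6,0],
    [-0.6,-0.6,0]
  ],
  "rotation": [
    [0,0,-0.2],
    [0,0,-0.4],
    [0,0,-0.6],
    [0,0,-0.8],
    [0,0,-1],
    [0,0,-1],
    [0,0,-1],
    [0,0,-1]
  ],
  "gripper": 0.4
}}

```text
clock: 52.25
eef_pos: [0.4221, -0.4503, 0.252]
tool_rot: [0.48, 0.877, 0.0, 0.0]
ft_force: [-0.2, 0.1, 0.4]
grip_width: 0.0342
grasp_force: 0.0
```

{"method": "drive_tool", "body": {
  "slide": [
    [0,0,0],
    [0,0,0],
    [0,0,0],
    [0,0,0],
    [0,0,0],
    [0,0,0],
    [0,0,0],
    [0,0,0]
  ],
  "rotation": [
    [0,0,-0.2],
    [0,0,-0.4],
    [0,0,-0.6],
    [0,0,-0.8],
    [0,0,-1],
    [0,0,-1],
    [0,0,-1],
    [0,0,-1]
  ]
}}

```text
clock: 53.25
eef_pos: [0.4213, -0.4511, 0.2518]
tool_rot: [0.249, 0.969, 0.0, -0.0]
ft_force: [-0.2, -0.8, -0.0]
grip_width: 0.0342
grasp_force: 0.0
```

```bash
python3 -c "
from h import *
plan([.4468,-.2605,.2],180+KY)
c=cam('top');P=cloud(c);Z=P[:,:,2];save(c,'lidon.png',(285,115,400,225),5)
for lo,hi,z in((.125,.146,.135),(.163,.19,.176)):
    m=(Z>lo)&(Z<hi)&(P[:,:,0]>.44)&(P[:,:,0]<.68)&(P[:,:,1]>-.45)&(P[:,:,1]<-.13)
    k=max(cv2.findContours(m.astype(np.uint8),0,cv2.CHAIN_APPROX_NONE)[0],key=cv2.contourArea)
    print(cv2.minAreaRect(onz(c,k.reshape(-1,2),z)[:,:2].astype(np.float32)))
    p=P[m];print(len(p),np.linalg.lstsq(np.c_[p[:,:2]-KC,np.ones(len(p))],p[:,2],rcond=None)[0])
"
```

```text
t 53.25 tcp [ 0.4213 -0.4511  0.2518] F [-0.16 -0.84 -0.04] w 0.0342 gf 0.0 q6 [-0.82  0.48  0.4   1.49  0.   -0.32]
slide [0.278 0.717 0.207] rot [ 0.    -0.    -1.143]
((0.5581521391868591, -0.2915770709514618), (0.18117184937000275, 0.26064762473106384), 4.032344341278076)
4646 [-0.00057987 -0.00079431  0.13505802]
((0.5574842095375061, -0.2893839478492737), (0.015128553844988346, 0.10592704266309738), 1.2982556819915771)
188 [0.11273896 0.00917539 0.17463148]
```

View pics/lidon.png

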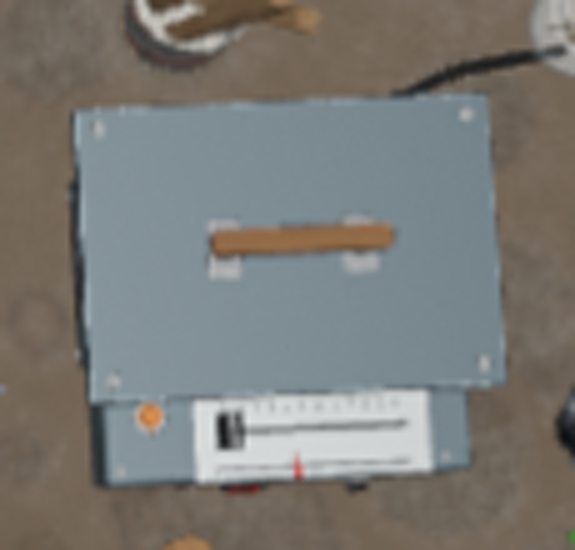

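The lid is flat at 0.135, centred within 2 mm and square. The cap is at crop (231,430), the red pointer at (297,466). Next I'll measure the exact travel.

```bash
python3 -c "
from h import *
a=np.radians(KY); b=np.array([-np.sin(a),np.cos(a)])
for n in('top','side'):
    c=cam(n);P=cloud(c);Z=P[:,:,2];im=c['image'].astype(float)
    red=np.clip(im[:,:,0]-im[:,:,1:].max(2)-12,0,None); red[~((P[:,:,0]>.40)&(P[:,:,0]<.435)&(P[:,:,1]<-.27)&(P[:,:,1]>-.37)&(Z>.08))]=0
    vv,uu=np.mgrid[:384,:512]; u=(red*uu).sum()/red.sum(); v=(red*vv).sum()/red.sum()
    p=onz(c,[[u,v]],.086)[0]; print(n,'ptr',(u,v),p,'yk',(p[:2]-KC)@b)
    m=(Z>.1)&(Z<.125)&(P[:,:,0]>.425)&(P[:,:,0]<.464)&(P[:,:,1]>-.30)&(P[:,:,1]<-.23)
    q=P[m]; dk=(q[:,:2]-KC)@b; w=onz(c,np.argwhere(m)[:,::-1],.112)[:,:2]; wk=(w-KC)@b; print('cap',m.sum(),'edges',wk.min(),wk.max(),'mid',(wk.min()+wk.max())/2,wk.mean(),'x',w[:,0].min(),w[:,0].max())
"
```

```text
top ptr (np.float64(344.2604166666667), np.float64(208.22222222222223)) [ 0.42406683 -0.30778515  0.086     ] yk -0.006004220502121235
cap 37 edges 0.03254451485042412 0.046175509209139244 mid 0.03936001202978168 0.039251221502684196 x 0.43528025281104665 0.4572771936956434
side ptr (np.float64(261.7423935091278), np.float64(149.95943204868155)) [ 0.42439465 -0.30559395  0.086     ] yk -0.0038403943024967646
cap 36 edges 0.03370554935453383 0.0683831019488619 mid 0.051044325651697864 0.05122039088097363 x 0.43614553643353593 0.4579859137842627
```

{"method": "drive_tool", "body": {
  "slide": [
    [0,0,0],
    [0,0.1,0],
    [0,0.25,0],
    [0,0.4,0],
    [0,0.5,0],
    [0,0.5,0],
    [0,0.5,0],
    [0,0.5,0]
  ],
  "rotation": [
    [0,0,-0.2],
    [0,0,-0.4],
    [0,0,-0.6],
    [0,0,-0.8],
    [0,0,-1],
    [0,0,-1],
    [0,0,-1],
    [0,0,-1]
  ]
}}

```text
clock: 54.4
eef_pos: [0.4808, -0.3427, 0.2517]
tool_rot: [0.002, 1.0, -0.0, -0.0]
ft_force: [0.5, -0.1, 0.4]
grip_width: 0.0343
grasp_force: 0.0
```

```bash
python3 -c "
from h import *
plan([*k2w(-.115,.0395),.095],180+KY)"
```

```text
t 54.4 tcp [ 0.4808 -0.3427  0.2517] F [ 0.46 -0.1   0.44] w 0.0343 gf 0.0 q6 [-0.62  0.42  0.31  1.46 -0.   -0.61]
slide [0.154 0.326 0.627] rot [-0.    -0.    -0.146]
```

{"method": "drive_tool", "body": {
  "slide": [
    [0.08,0.15,0],
    [0.154,0.326,0],
    [0.154,0.326,0.1],
    [0.154,0.326,0.25],
    [0.154,0.326,0.4],
    [0.154,0.326,0.52],
    [0.154,0.326,0.61],
    [0.154,0.326,0.625]
  ],
  "rotation": [
    [0,0,-0.1],
    [0,0,-0.146],
    [0,0,-0.146],
    [0,0,-0.146],
    [0,0,-0.146],
    [0,0,-0.146],
    [0,0,-0.146],
    [0,0,-0.146]
  ]
}}

```text
clock: 55.4
eef_pos: [0.4415, -0.2602, 0.094]
tool_rot: [-0.034, 0.999, 0.001, -0.002]
ft_force: [-0.3, -1.0, -0.6]
grip_width: 0.034
grasp_force: 0.0
```

{"method": "drive_tool", "body": {
  "slide": [
    [0,0,0],
    [0,0,0],
    [0,0,0],
    [0,0,0],
    [0,0,0],
    [0,0,0],
    [0,0,0],
    [0,0,0]
  ],
  "rotation": [
    [0,0,0],
    [0,0,0],
    [0,0,0],
    [0,0,0],
    [0,0,0],
    [0,0,0],
    [0,0,0],
    [0,0,0]
  ],
  "gripper": 0
}}

```text
clock: 56.4
eef_pos: [0.4434, -0.2608, 0.0965]
tool_rot: [-0.035, 0.999, -0.001, 0.001]
ft_force: [-2.1, -2.1, 5.5]
grip_width: 0.0112
grasp_force: 60.4
```

{"method": "drive_tool", "body": {
  "slide": [
    [0,-0.02,0],
    [0,-0.05,0],
    [0,-0.08,0],
    [0,-0.11,0],
    [0,-0.14,0],
    [0,-0.165,0],
    [0,-0.18,0],
    [0,-0.18,0]
  ],
  "rotation": [
    [0,0,0],
    [0,0,0],
    [0,0,0],
    [0,0,0],
    [0,0,0],
    [0,0,0],
    [0,0,0],
    [0,0,0]
  ]
}}

```text
clock: 57.4
eef_pos: [0.4464, -0.3053, 0.0965]
tool_rot: [-0.035, 0.999, -0.0, 0.0]
ft_force: [-3.0, -0.3, 6.2]
grip_width: 0.011
grasp_force: 60.6
```

```bash
python3 -c "
from h import *
plan([*k2w(-.115,-.0055),.095],180+KY)"
```

```text
t 57.4 tcp [ 0.4464 -0.3053  0.0965] F [-3.02 -0.25  6.23] w 0.011 gf 60.6 q6 [-0.6   0.41 -0.12  1.04  0.   -0.67]
slide [ 0.003 -0.002  0.006] rot [-0.001  0.002  0.004]
```

{"method": "drive_tool", "body": {
  "slide": [
    [0,0,0],
    [0,0,0],
    [0,0,0],
    [0,0,0],
    [0,0,-0.1],
    [0,0,-0.25],
    [0,0,-0.4],
    [0,0,-0.55]
  ],
  "rotation": [
    [0,0,0],
    [0,0,0],
    [0,0,0],
    [0,0,0],
    [0,0,0],
    [0,0,0],
    [0,0,0],
    [0,0,0]
  ],
  "gripper": 0.4
}}

```text
clock: 58.4
eef_pos: [0.4461, -0.3049, 0.2342]
tool_rot: [-0.035, 0.999, 0.0, 0.0]
ft_force: [0.7, 0.5, 0.8]
grip_width: 0.0344
grasp_force: 0.0
```

{"method": "drive_tool", "body": {
  "slide": [
    [0.1,-0.1,0],
    [0.2,-0.3,0],
    [0.3,-0.5,0],
    [0.3,-0.7,0],
    [0.3,-0.8,0],
    [0.3,-0.8,0],
    [0.3,-0.8,0],
    [0.3,-0.8,0]
  ],
  "rotation": [
    [0,0,0],
    [0,0,0],
    [0,0,0],
    [0,0,0],
    [0,0,0],
    [0,0,0],
    [0,0,0],
    [0,0,0]
  ]
}}

```text
clock: 59.4
eef_pos: [0.3857, -0.5086, 0.2334]
tool_rot: [-0.036, 0.999, 0.0, 0.0]
ft_force: [1.2, 0.7, 0.4]
grip_width: 0.034
grasp_force: 0.0
```

```bash
python3 -c "
from h import *
a=np.radians(KY); b=np.array([-np.sin(a),np.cos(a)])
c=cam('top');P=cloud(c);Z=P[:,:,2];im=c['image'].astype(float);save(c,'fin.png',(285,115,400,225),5)
red=np.clip(im[:,:,0]-im[:,:,1:].max(2)-12,0,None); red[~((P[:,:,0]>.40)&(P[:,:,0]<.435)&(P[:,:,1]<-.27)&(P[:,:,1]>-.37)&(Z>.08))]=0
vv,uu=np.mgrid[:384,:512]; p=onz(c,[[(red*uu).sum()/red.sum(),(red*vv).sum()/red.sum()]],.086)[0]; print('ptr',p,(p[:2]-KC)@b)
m=(Z>.1)&(Z<.125)&(P[:,:,0]>.425)&(P[:,:,0]<.464)&(P[:,:,1]>-.36)&(P[:,:,1]<-.23)
w=onz(c,np.argwhere(m)[:,::-1],.112)[:,:2]; wk=(w-KC)@b; print('cap',m.sum(),wk.min(),wk.max(),wk.mean())
m=(Z>.125)&(Z<.146)&(P[:,:,0]>.44)&(P[:,:,0]<.68)&(P[:,:,1]>-.45)&(P[:,:,1]<-.13)
k=max(cv2.findContours(m.astype(np.uint8),0,cv2.CHAIN_APPROX_NONE)[0],key=cv2.contourArea);print(cv2.minAreaRect(onz(c,k.reshape(-1,2),.135)[:,:2].astype(np.float32)),bot.get_obs()['clock'])
"
```

```text
ptr [ 0.4246252  -0.30770704  0.086     ] -0.00596427165081627
cap 39 -0.014249940131651402 0.0012338632306766264 -0.0071030867647045295
((0.558394730091095, -0.29144617915153503), (0.1813274323940277, 0.26011818647384644), 3.7867271900177) 59.45
```

View pics/fin.png

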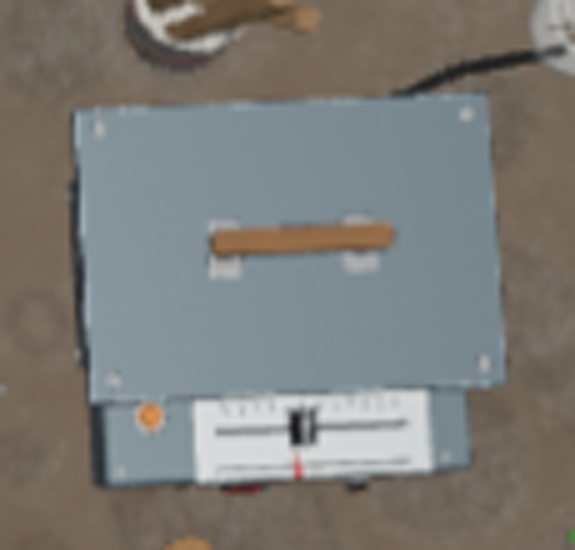

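The cap (303,427) lines up with the pointer (298,466), about 1 mm off after parallax. The lid is square and the arm is clear, so I'm handing in.

```bash
python3 -c "
from workcell import bot
print(bot.job_done())"
```

```text
the job is handed in; nothing more can be done
None
```

I finished every step in order and handed the job in at about 59 s of the 210 s allowed, but the judge returned no result, so whether it passed is unknown: fader drawn to zero, lid switch clicked and released, both tiles present (blue and the larger green) fully home, lid on square, and fader about 1 mm from the pointer by camera.

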